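# Drift the microscope plate into line and drop in its locking bolt

### The job

The microscope stands on a white mounting plate that has slewed on its one fitted bolt, so the plate's open bolt hole no longer lines up with the bushed hole in the stone slab under it. Push the tapered drift down through both holes until its collar meets the plate, so that it levers them into line, then pull it out and stand it back in its hole in the tool stand. Then drop the black-headed locking bolt through both holes until its head sits flat on the plate and let go; leave the brass screw and the other things on the bench where they are, and do not lean the arm or gripper on the microscope.

Things in the scene. Friction and masses are not known exactly. Their poses are not given: they have to be found in the camera images.
- slab_hole (a point): Centre of the mouth (top face) of the 18 mm round through-hole, lined with a brass bush, in the fixed dark stone slab (260 x 360 x 50 mm) that lies on the bench. The hole goes straight down 50 mm to the bench. z up; its x and y axes are the slab's.
- plate_hole (a point): Centre of the mouth of the open 18 mm hole in the white mounting plate (230 x 340 x 12 mm, top 63 mm, underside 51 mm above the bench) under the microscope. At the start 6 to 9 mm out of line with the slab hole, away from the robot and to its right. The plate slews only about the bolt fitted at its opposite corner, 328 mm away; about 4 N sideways here moves it and friction keeps it where it is left.
- drift_grip (a point): Centre of the drift's orange handle, round, 30 mm across, 52 mm long, upright at the start. Drift: 125 mm, 0.2 kg. From the top: cap 8 mm high, 33 across; handle; collar 5 mm high, 38 across; straight shank 18 mm long, 16 across; taper 42 mm long to a blunt tip 5 across. Point 32 mm above the collar's underside, 92 mm above the tip. Home in the plate, collar on it, the tip is 47 mm below the slab's top.
- drift_tip (a point): Tip of the drift, on its axis, 92 mm below drift_grip; z points from the tip to the cap.
- stand_hole (a point): Centre of the mouth of the 20 mm through-hole in the fixed aluminium tool stand (160 x 70 x 70 mm), where the drift stands upright, collar resting on the stand's top, 70 mm above the bench. x is along the stand's length, towards a red screwdriver (standing fixed 80 mm from the hole, 65 mm high above the stand) and a hex key (107 mm away, 38 mm high).
- bolt_head (a point): Centre of the black round ribbed head (32 mm across, 35 over the ribs and bottom rim, 30 high) of the locking bolt, 0.14 kg, upright at the start in one of two holes of the grey rack (160 x 70 x 60 mm), head resting on the rack's top, 60 mm above the bench. Smooth shank 14 across, 50 long, end chamfered over 4 mm to 10 across. Point 15 mm above the head's underside, 65 mm above the shank's end.
- screw_head (a point): Head of a shorter brass levelling screw (head 25 mm across, 14 mm high) that stands in the rack's other hole, 90 mm from the bolt, and is not needed. Point at the middle of its head.
- beaker: Glass beaker, 68 mm across, 90 mm high, with white pipettes standing in it to 135 mm. Bystander; origin at its underside.
- jar: Small specimen jar, 54 mm across, 75 mm high. Bystander; origin at its underside.
- wash_bottle: White wash bottle, 64 mm across, 130 mm high. Bystander; origin at its underside.
- petri: Two stacked dishes, 92 mm across, 30 mm high. Bystander; origin at the underside.
- slide_box: Open white slide box, 85 x 110 x 28 mm. Bystander; origin at its underside.
- plate: The mounting plate with the microscope on it, 0.45 m high; origin on the fitted bolt's axis at the plate's underside. The microscope's base stands 75 mm from the open hole, its pillar and focus knobs 85 mm or more.
Things that resemble listed ones, but are neither listed nor needed, are in the scene too. Leave any purple look-alike of the part that bears stand_hole alone.

How it is judged:
By the outcome, as a careful person would: the job done as asked, in the order asked, and still so for the second after the job is handed in, with the robot touching nothing.
It also fails if it takes over 61 s, if anything falls off the work surface, if the arm or the gripper's body presses on something with over 40 N, if the wrist force passes 120 N, or if a joint passes its speed limit or range.

### The arm

A 7-joint arm with a two-finger parallel gripper is mounted at the origin on the work surface. World frame = base frame: x ahead of the robot, y to its left, z up, the work surface at z = 0. Lengths are in mm, angles in rad, forces in N, time in s.
With the tool pointing down it reaches from about 400 to 900 mm from the base axis. Payload 5.5 kg.
Tool frame: the origin (TCP) lies midway between the tips of the shut fingers; the grasp point (between the pads) lies 19 mm behind it; z points along the fingers, y is the direction in which the jaws open and shut (so a half turn about z gives the same grasp; the last joint's range is limited). The gripper opens to 92 mm and grips with 3 to 60 N. Pads are 19 mm wide; open, the fingers measure 130 mm over their backs; the gripper's body (75 mm by 190 mm) begins 47 mm behind the grasp point.
Start: joints at [1.433, 0.501, -0.427, 1.55, 0.221, 1.138, -0.21], TCP at [253.633, -598.473, 226.729] pointing down, gripper open.
Joint ranges: [-2.88, 2.88], [-0.31, 2.03], [-1.54, 1.56], [0.2, 2.42], [-1.41, 4.55], [0.19, 2.02], [-2.57, 2.57]. Speed limits (rad/s): [2.57, 2.57, 3.14, 3.14, 3.14, 3.14, 3.14].

### API

Orientations are given as a rotation vector (axis times angle).
In Python, from station import robot gives the robot as it stands.
- The arm moves only by the tool carry_out, never from a script. Its argument "series" is a list of rows, each a list of 5 numbers: the closure, from -1 (fully open) to 1 (shut), then the shift along the tool's x, y, z in units of 5 cm (1.0 is 5 cm), then the turn about the tool's z in units of 180 degrees (1.0 is 180 degrees). A call has 1 to 12 rows; each row shifts and turns the pose as measured when the row begins, along the tool's axes as they then stand; what a row does not reach is not made up. A row lasts 1/12 s, in which the tool goes at most 41.7 mm and 7.16 degrees, less where a joint would pass 70% of its speed; a pose out of reach is approached as far as the arm can. A call with a number of a shift or a turn outside -1 to 1 is refused whole. A call with a gripper value outside its range is refused whole. The fingers move at their own pace and stop on an object; "squeeze" is the grip in N (left out, the last holds). Time passes only in rows, so rows that do not move let the fingers close. It gives the time, the measured TCP pose, the force and the opening at its end, in the units of the state.
- robot.read_state(): the state, without advancing time (a new reading comes with each control period).
- robot.snapshot(name): name is "side" or "top"; returns a dict with "color" (400x640x3 uint8, blue, green, red), "range_z" (400x640 float32, mm along the optical axis (not along the pixel's ray), 0 where there is no reading), "fovy" (degrees; the focal length in pixels is half the picture's height over the tangent of half this angle, whatever the lens; pixels are square), "cx", "cy" (the principal point, pixels), "D" ([k1, k2, p1, p2, k3] as OpenCV has them; the pictures are not rectified), "R" (3x3) and "t" (3): a world point X has camera coordinates R X + t. Camera axes: x right, y down, z forward; pixel columns grow to the right and rows downward; lengths in mm; the calibration is good to about 2 mm. A picture is of the moment at which its call begins.
- robot.hand_in(): hands the job in, once; it reports no verdict.
The state is a dict: "time_s": time; "joints": joint angles; "dq": joint speeds; "joint_efforts": joint torques, N m; "tool_pos": TCP position; "tool_rot": TCP orientation; "wrist_force": force on the tool from outside, world axes, zero at the start; "ft_torque": the same for the moment, N m; "finger_gap": finger opening in mm.
Only numpy, scipy, OpenCV 4.12 (cv2) and the standard library are available. Lean on these libraries where they do the work, as an engineer would, in place of code of your own. Each camera call takes 0.05 s, during which the arm holds its last target. There are 200 camera calls.

## Working session

There is one attempt and no reset: what is moved stays moved. The work goes in short steps, Python scripts to look and compute and a tool call to move; the robot and the scene stay as the last step left them, time stands still between calls to the robot, and variables do not carry over. Pictures are saved under pics/ and viewed, about 8 in all and at most 12, crops included, and the job is handed in when it is done.

Besides the shell and the picture viewer there is one more tool, called after "Emit:" in YAML: its name, and indented under it one key for each argument. carry_out: Moves the arm, as the interface text tells. Shifts and turns lie within -1 to 1; 1 stands for 5 cm of shift or 180 degrees of turn. Its arguments: {"type":"object","properties":{"series":{"type":"array"},"squeeze":{"type":"number"}},"required":["series"]}

```bash
ls; mkdir -p pics
cat > h.py <<'E'
import numpy as np, cv2
from station import robot
def snap(n):
    s=robot.snapshot(n); s['K']=K(s); return s
def K(s):
    f=200/np.tan(np.radians(s['fovy'])/2); return np.array([[f,0,s['cx']],[0,f,s['cy']],[0,0,1.]])
def ray(s,u,v):
    p=cv2.undistortPoints(np.array([[[u,v]]],float),s['K'],np.array(s['D'],float))[0,0]
    R=np.array(s['R']);t=np.array(s['t']); return -R.T@t, R.T@np.array([p[0],p[1],1.])
def onplane(s,u,v,z):
    c,d=ray(s,u,v); return c+d*(z-c[2])/d[2]
def depthpt(s,u,v):
    c,d=ray(s,u,v); return c+d*float(s['range_z'][int(round(v)),int(round(u))])
def proj(s,X):
    R=np.array(s['R']);t=np.array(s['t']); r,_=cv2.Rodrigues(R)
    return cv2.projectPoints(np.array(X,float).reshape(-1,1,3),r,t,s['K'],np.array(s['D'],float))[0][:,0]
E
python3 - <<'E'
from h import *
print(robot.read_state())
for n in('side','top'):
    s=snap(n); cv2.imwrite(f'pics/{n}0.png',s['color']); print(n,s['fovy'],s['cx'],s['cy'],s['D'],np.round(s['R'],3).tolist(),s['t'], -np.array(s['R']).T@np.array(s['t']))
E
```

```text
pics
{'time_s': 0.0, 'joints': array([ 1.43316694,  0.50185089, -0.42679637,  1.55142552,  0.22080742,
        1.13832536, -0.21028956]), 'dq': array([-1.09697512e-04,  9.46803185e-04,  1.05989718e-03,  1.36680327e-03,
       -1.80328800e-03, -2.17744115e-05, -1.72793069e-04]), 'joint_efforts': array([-8.07943870e-04, -5.66593587e+01, -5.81643373e+00, -2.79111779e+01,
       -6.85950997e-02,  3.06568283e-02,  1.98270864e-04]), 'tool_pos': array([ 253.3041721 , -597.85456246,  225.68710535]), 'tool_rot': array([-3.07680604e+00, -6.25136986e-01,  5.16541751e-04]), 'wrist_force': array([-0.0030912 , -0.35390068,  1.11374611]), 'ft_torque': array([0.02430579, 0.0215873 , 0.03517395]), 'finger_gap': 92.09723982686612}
side 46.650450279566954 330.76340345421687 194.84759742833288 [0.02773675 0.         0.         0.         0.        ] [[-0.883, -0.469, 0.007], [-0.361, 0.671, -0.647], [0.299, -0.574, -0.762]] [ 464.17136316  235.77824617 1025.85333447] [188.78835895 648.19296718 931.46461683]
top 48.01158843100743 319.3939664595578 198.90596011413712 [-0.110403  0.        0.        0.        0.      ] [[-0.054, -0.999, 0.003], [-0.978, 0.052, -0.204], [0.203, -0.014, -0.979]] [  28.67958319  553.77832958 1003.02269557] [ 338.96267685   13.35976552 1094.7480555 ]
```

View pics/side0.png

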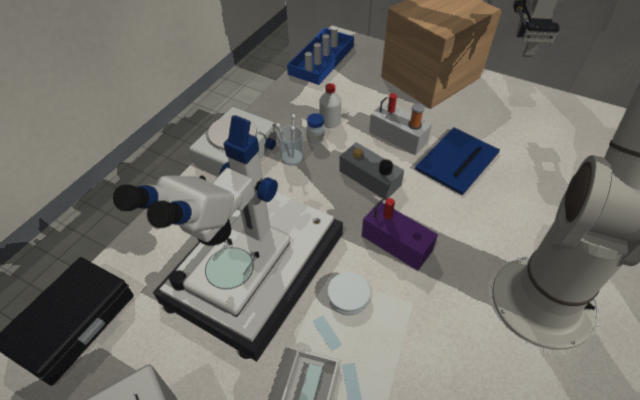

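View pics/top0.png

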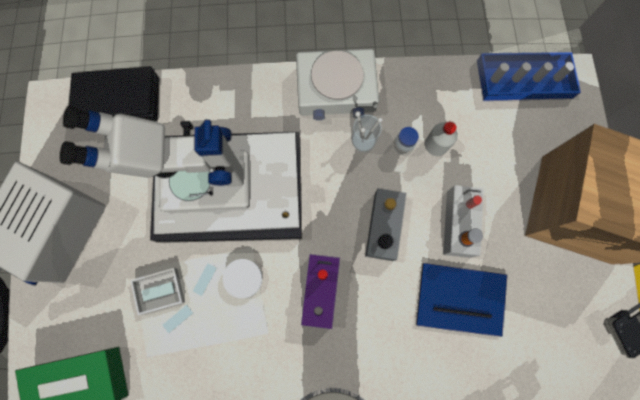

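Side: plate hole ≈(317,221), drift ≈(416,117), bolt ≈(386,167), purple decoy ≈(400,235). Top: hole ≈(285,214), drift ≈(468,237), bolt ≈(386,241), screw (390,203). Now an enlarged composite.

Run:
```python
from h import *
A=cv2.imread('pics/top0.png');B=cv2.imread('pics/side0.png')
def c(I,u,v,w=32,h=36): return cv2.resize(I[v-h:v+h,u-w:u+w],(256,288),interpolation=cv2.INTER_CUBIC)
r1=np.hstack([c(A,285,214),c(A,386,226),c(A,467,222)])
r2=np.hstack([c(B,317,221),c(B,375,167),c(B,405,117)])
cv2.imwrite('pics/comp.png',np.vstack([r1,r2]))
for n in('top','side'):
    s=snap(n)
    for nm,(u,v) in dict(top=dict(plate=(275,225),bolt=(386,241),screw=(390,203),stand=(452,245),rack=(388,222),cap=(472,236)),side=dict(plate=(305,232),bolt=(386,167),stand=(385,118),rack=(372,165),drift=(416,117)))[n].items(): print(n,nm,depthpt(s,u,v).round(1))
```

```text
top plate [497.1 105.4  62.3]
top bolt [ 443.1 -145.    90.2]
top screw [ 532.2 -163.8   75.9]
top stand [ 426.7 -299.6   73.6]
top rack [ 490.3 -158.    60.5]
top cap [ 438.4 -327.8  133.7]
side plate [528.8 121.1  62.7]
side bolt [ 439.5 -132.4   89.6]
side stand [ 524.2 -323.7   71.7]
side rack [ 482.7 -147.3   62. ]
side drift [ 436.6 -322.6  111.2]
```

View pics/comp.png

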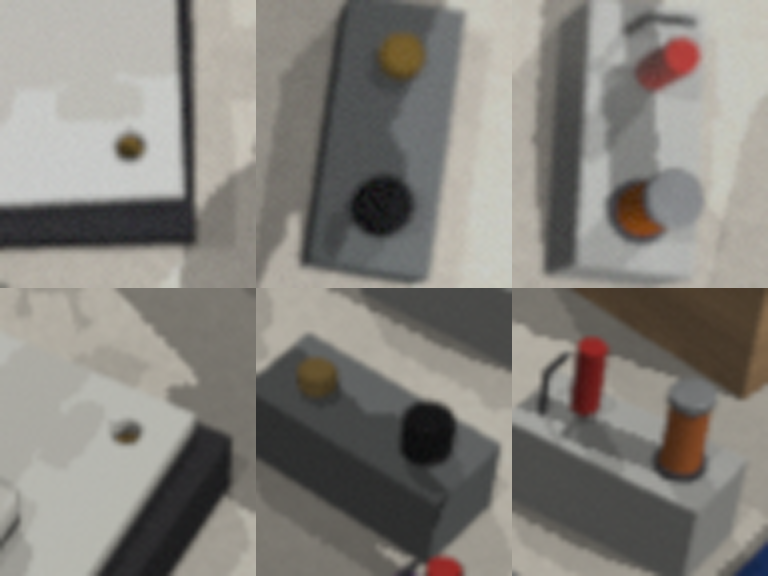

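Composite: plate hole at top (285.5,214.5) / side (316.5,221), with brass seen inside. Bolt head top face at top (385.5,241) / side (386,162). Drift cap at top (475,235.5) / side (418,107), and collar at top (467,238.7).

Run:
```python
from h import *
T=snap('top');S=snap('side')
def tri(a,b):
    c1,d1=ray(T,*a);c2,d2=ray(S,*b); m=np.linalg.lstsq(np.c_[d1,-d2],c2-c1,rcond=None)[0]
    p,q=c1+m[0]*d1,c2+m[1]*d2; return ((p+q)/2).round(1),np.linalg.norm(p-q).round(1)
for n,a,b,z in [('hole',(285.5,214.5),(316.5,221),63),('bolt',(385.5,241),(386,162),90),('cap',(475,235.5),(418,107),135)]:
    print(n,tri(a,b),onplane(T,*a,z).round(1),onplane(S,*b,z).round(1))
print('collar',onplane(T,467,238.7,75).round(1))
# refined centroids
def cen(s,box,f):
    x0,y0,x1,y1=box; I=s['color'][y0:y1,x0:x1].astype(int); m=f(I).astype(np.uint8)
    n,l,st,c=cv2.connectedComponentsWithStats(m); k=1+st[1:,4].argmax(); return c[k]+[x0,y0],st[k]
g=lambda I:I.sum(2)
for n,s,box in[('T',T,(278,205,293,224)),('S',S,(308,213,325,229))]:
    r=cen(s,box,lambda I:g(I)<420); p=r[0]; print('hole',n,r,onplane(s,*p,63).round(1))
    x0,y0,x1,y1=box; print(s['color'][y0:y1,x0:x1].sum(2)); print((s['color'][y0:y1,x0:x1,2].astype(int)-s['color'][y0:y1,x0:x1,0]))
r=cen(T,(366,225,405,258),lambda I:g(I)<110); print('bolt T',r,onplane(T,*r[0],88).round(1))
# plate edges: white mask corners in top view
I=T['color'].astype(int); z=np.zeros((400,640));
for v in range(120,245):
    for u in range(140,310): z[v,u]=depthpt(T,u,v)[2]
m=((abs(z-63)<4)&(g(I)>330)).astype(np.uint8)
def line(pts): 
    vx,vy,x,y=cv2.fitLine(np.float32(pts),cv2.DIST_HUBER,0,.01,.01).ravel(); return (x,y),np.degrees(np.arctan2(vy,vx))
E1=[onplane(T,u,np.where(m[:,u])[0].max()+.5,63)[:2] for u in range(165,292,4)]
E2=[onplane(T,np.where(m[v])[0].max()+.5,v,63)[:2] for v in range(150,205,3)]
print(line(E1),line(E2))
for nm,(u,v) in dict(slabNR=(300,240),slabNL=(152,240)).items(): print(nm,onplane(T,u,v,50).round(1))
# stand long axis & rack long axis
for nm,b,zz in[('stand',(440,185,492,256),70),('rack',(362,185,408,262),60)]:
    P=[depthpt(T,u,v) for u in range(b[0],b[2]) for v in range(b[1],b[3])]; P=np.float32([p[:2] for p in P if abs(p[2]-zz)<4]); print(nm,cv2.minAreaRect(P))
```

```text
hole (array([521. ,  80.2,  61.6]), np.float64(0.7)) [520.4  80.   63. ] [520.8  81.1  63. ]
bolt (array([ 443.6, -142.7,   95.9]), np.float64(2.1)) [ 443.1 -143.9   90. ] [ 446.4 -148.1   90. ]
cap (array([ 439. , -333.6,  136.5]), np.float64(0.4)) [ 438.9 -334.2  135. ] [ 439.7 -335.4  135. ]
collar [ 438.9 -336.1   75. ]
hole T (array([285.09756098, 214.26829268]), array([ 4,  6,  7,  7, 41], dtype=int32)) [521.   80.9  63. ]
[[557 556 552 556 553 553 552 555 555 554 567 591 597 596 601]
 [557 560 549 555 550 551 560 561 562 560 581 594 600 592 597]
 [564 562 564 563 565 565 574 577 578 583 585 596 595 599 601]
 [578 578 580 573 579 585 588 591 592 597 601 600 598 595 599]
 [596 601 594 595 592 591 573 559 577 597 597 599 596 597 595]
 [601 603 599 593 586 566 531 506 526 551 583 597 598 605 603]
 [596 600 598 581 538 485 425 395 409 463 522 576 595 604 599]
 [600 597 592 554 460 369 321 297 304 328 417 540 586 599 596]
 [595 591 578 502 371 274 239 243 248 237 324 476 576 593 598]
 [595 598 569 471 297 201 179 201 210 222 294 445 560 596 589]
 [600 585 576 482 295 167 151 164 174
[... 3382 characters left out ...]
  7  7]
 [ 5  6  6  6  6  6  6  6  5  6  6  7  7  7  6  7  7]
 [ 5  6  5  5  6  7  6  6  7  7  7  7  7  8  7  7  7]
 [ 6  7  6  7  6  7  6  6  6  7  6  6  7  7  7  7  7]]
bolt T (array([384.41726619, 240.98561151]), array([ 12,  10,  14,  13, 139], dtype=int32)) [ 443.5 -141.7   88. ]
((np.float32(491.86484), np.float32(254.3568)), np.float32(89.97247)) ((np.float32(601.3433), np.float32(50.561447)), np.float32(-0.027989414))
slabNR [460.5  49.4  50. ]
slabNL [477.8 400.2  50. ]
stand ((483.59857177734375, -342.7909851074219), (72.51487731933594, 160.44931030273438), 79.97600555419922)
rack ((489.0274963378906, -156.04119873046875), (71.40066528320312, 161.02589416503906), 77.04924774169922)
```

```bash
cat >> h.py <<'E'
from scipy.spatial.transform import Rotation as Ro
def go(x,y,z,jaw=None):
    "tool-frame shift (5 cm units) and turn (180 deg units) from the measured pose to the target"
    s=robot.read_state(); R=Ro.from_rotvec(s['tool_rot']).as_matrix(); d=np.array([x,y,z])-s['tool_pos']
    j=np.degrees(np.arctan2(R[1,1],R[0,1])); t=0 if jaw is None else -((jaw-j+90)%180-90)/180
    R2=R@Ro.from_euler('z',t*180,degrees=True).as_matrix()
    print('pos',s['tool_pos'].round(1),'jaw',round(j,1),'d',d.round(1),'tool',(R.T@d/50).round(3),'afterturn',(R2.T@d/50).round(3),'turn',round(t,3),
     'F',s['wrist_force'].round(1),'gap',round(s['finger_gap'],1),'t',round(s['time_s'],2),'tilt',R[:,2].round(3))
E
python3 - <<'E'
from h import *
go(439,-335,160)
T=snap('top'); I=T['color'].astype(int).sum(2)
def edge(vals,th=300): # last dark index then bright, subpixel
    for k in range(len(vals)-1):
        if vals[k]<th<=vals[k+1]: return k+(th-vals[k])/(vals[k+1]-vals[k])
def fit(P):
    vx,vy,x,y=cv2.fitLine(np.float32(P),cv2.DIST_HUBER,0,.01,.01).ravel(); r=(np.array(P)-[x,y])@[-vy,vx]; return np.array([x,y]),np.array([vx,vy]),np.degrees(np.arctan2(vy,vx)),np.std(r),len(P)
L={}
for nm,z,rng,mk in [('slabfront',0,range(162,298,3),lambda u:(u,(lambda k:None if k is None else 228+k)(edge(I[228:252,u])))),
    ('slabright',50,range(150,232,3),lambda v:((lambda k:None if k is None else 292+k)(edge(I[v,296:312])and edge(I[v,296:312])+4),v)),
    ('platefront',63,range(165,298,3),lambda u:(u,(lambda k:None if k is None else 238-k)(edge(I[238:222:-1,u])))),
    ('plateright',63,range(150,205,3),lambda v:((lambda k:None if k is None else 301-k)(edge(I[v,301:286:-1])),v))]:
    P=[onplane(T,*q,z)[:2] for q in map(mk,rng) if q[0] is not None and q[1] is not None]
    if len(P)>3: L[nm]=fit(P); print(nm,[np.round(a,2) for a in L[nm]])
print(I[224:250,230]); print(I[180,284:312])
E
```

```text
pos [ 253.5 -598.3  226.4] jaw -67.0 d [185.5 263.3 -66.4] tool [ 5.47 -3.4   1.33] afterturn [ 5.47 -3.4   1.33] turn 0 F [-0.4 -0.7  0.8] gap 92.1 t 0.3 tilt [-0.     0.001 -1.   ]
slabfront [array([474.12, 224.7 ], dtype=float32), array([0.03, 1.  ], dtype=float32), np.float32(88.51), np.float64(0.18), np.int64(46)]
slabright [array([592.85,  42.49], dtype=float32), array([ 1.  , -0.03], dtype=float32), np.float32(-1.48), np.float64(0.33), np.int64(28)]
platefront [array([489.31, 179.78], dtype=float32), array([0., 1.], dtype=float32), np.float32(89.76), np.float64(0.15), np.int64(45)]
plateright [array([619.05,  49.56], dtype=float32), array([ 1., -0.], dtype=float32), np.float32(-0.27), np.float64(0.18), np.int64(19)]
[596 606 598 607 588 538 398 234 145 136 148 141 160 136 132 122 235 413
 500 516 513 520 517 516 512 506]
[550 556 553 553 546 558 554 550 557 548 556 544 490 297 142 138 266 432
 509 536 541 539 542 545 539 537 551 567]
```

Slew from the edge angles is 1.23°, or about 7.0 mm. That puts slab_hole at ≈(515.2,84.4), which agrees with the slab edges. Plate hole ≈(521,80.7), drift ≈(439,-335), bolt ≈(444,-144).

Emit:
carry_out:
  series:
    - [-0.5,0.61,-0.38,0,0]
    - [-0.5,0.61,-0.38,0,0]
    - [-0.5,0.61,-0.38,0,0]
    - [-0.5,0.61,-0.38,0,0]
    - [-0.5,0.61,-0.38,0,0]
    - [-0.5,0.61,-0.38,0,0]
    - [-0.5,0.61,-0.38,0,0]
    - [-0.5,0.61,-0.38,0,0]
    - [-0.5,0.61,-0.38,0,0]
    - [-0.5,0,0,0,0]
  squeeze: 30

```text
time_s: 1.18
tool_pos: [444.6, -327.3, 225.3]
tool_rot: [3.079, 0.607, -0.0]
wrist_force: [1.3, 1.1, -0.3]
finger_gap: 68.7
```

Run:
```python
from h import *
go(439,-335,85)
s=snap('top'); I=s['color'][150:290,400:560]; cv2.imwrite('pics/a.png',cv2.resize(I,None,fx=4,fy=4))
s=snap('side'); J=s['color'][60:160,350:480]; cv2.imwrite('pics/b.png',np.hstack([cv2.resize(I,(400,350)),cv2.resize(J,(400,350))]))
```

```text
pos [ 444.6 -327.3  225.3] jaw -67.7 d [  -5.6   -7.7 -140.3] tool [-0.16   0.091  2.806] afterturn [-0.16   0.091  2.806] turn 0 F [ 1.3  1.1 -0.3] gap 68.7 t 1.18 tilt [ 0.    -0.003 -1.   ]
```

View pics/b.png

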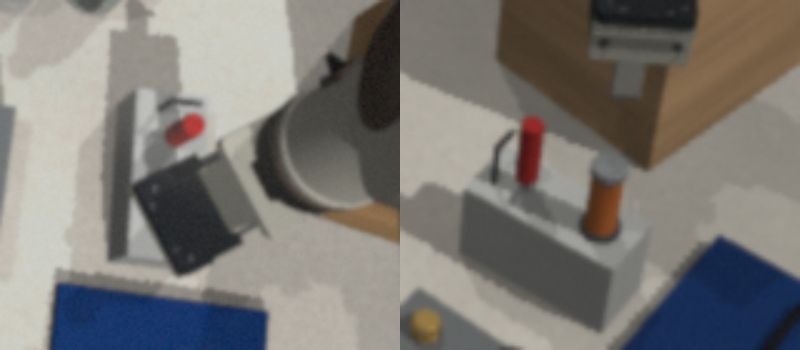

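Gripper sits above the drift, with the screwdriver clear of its body. Descend.

Emit:
carry_out:
  series:
    - [-0.4,-0.16,0.09,0.2,0]
    - [-0.4,0,0,0.5,0]
    - [-0.4,0,0,0.5,0]
    - [-0.4,0,0,0.5,0]
    - [-0.4,0,0,0.5,0]
    - [-0.4,0,0,0.45,0]
    - [-0.4,0,0,0.1,0]
    - [-0.4,0,0,0,0]

```text
time_s: 1.95
tool_pos: [421.1, -360.8, 78.5]
tool_rot: [3.078, 0.561, -0.016]
wrist_force: [-0.3, -0.6, 0.4]
finger_gap: 64.4
```

```bash
python3 -c "
from h import *
go(439,-335,84)"
```

```text
pos [ 421.1 -360.8   78.5] jaw -69.3 d [17.9 25.8  5.5] tool [ 0.515 -0.356 -0.121] afterturn [ 0.515 -0.356 -0.121] turn 0 F [-0.3 -0.6  0.4] gap 64.4 t 1.95 tilt [-0.008 -0.015 -1.   ]
```

Emit:
carry_out:
  series:
    - [-0.4,0,-0.18,-0.06,0]
    - [-0.4,0,-0.18,-0.06,0]
    - [-0.4,0,0,0,0]

```text
time_s: 2.2
tool_pos: [412.1, -345.6, 85.3]
tool_rot: [3.079, 0.552, -0.018]
wrist_force: [-0.5, 1.7, -0.5]
finger_gap: 64.2
```

```bash
python3 -c "
from h import *
go(439,-335,84)
s=snap('side'); J=s['color'][60:160,350:480]; cv2.imwrite('pics/c.png',cv2.resize(J,None,fx=5,fy=5,interpolation=cv2.INTER_CUBIC))"
```

```text
pos [ 412.1 -345.6   85.3] jaw -69.7 d [26.9 10.6 -1.3] tool [ 0.579 -0.012  0.019] afterturn [ 0.579 -0.012  0.019] turn 0 F [-0.5  1.7 -0.5] gap 64.2 t 2.2 tilt [-0.009 -0.015 -1.   ]
```

View pics/c.png

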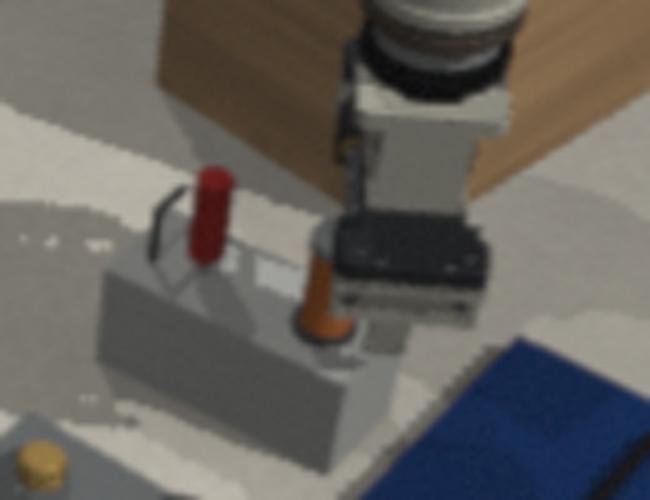

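The drift is still upright in its hole (base ≈(415,126) as before), and the open gripper is beside it. Slide in along tool x.

Emit:
carry_out:
  series:
    - [-0.4,0.15,0,0,0]
    - [-0.4,0.15,0,0,0]
    - [-0.4,0.14,0,0,0]
    - [-0.4,0.1,0,0,0]
    - [-0.4,0,0,0,0]

```text
time_s: 2.67
tool_pos: [444.2, -337.5, 90.0]
tool_rot: [3.07, 0.553, -0.007]
wrist_force: [-0.5, -0.7, 0.7]
finger_gap: 64.2
```

```bash
python3 -c "
from h import *
go(439,-335,84)"
```

```text
pos [ 444.2 -337.5   90. ] jaw -69.6 d [-5.2  2.5 -6. ] tool [-0.079 -0.087  0.118] afterturn [-0.079 -0.087  0.118] turn 0 F [-0.5 -0.7  0.7] gap 64.2 t 2.67 tilt [-0.    -0.022 -1.   ]
```

Emit:
carry_out:
  series:
    - [-0.4,-0.08,-0.09,0.1,0]
    - [-0.4,0,0,0,0]
    - [-0.4,0,0,0,0]

```text
time_s: 2.92
tool_pos: [439.7, -333.7, 84.3]
tool_rot: [3.07, 0.556, -0.006]
wrist_force: [0.5, 0.3, 0.3]
finger_gap: 64.3
```

```bash
python3 -c "
from h import *
go(439,-335,84)"
```

```text
pos [ 439.7 -333.7   84.3] jaw -69.5 d [-0.7 -1.3 -0.3] tool [-0.021  0.019  0.006] afterturn [-0.021  0.019  0.006] turn 0 F [0.5 0.3 0.3] gap 64.3 t 2.92 tilt [-0.    -0.022 -1.   ]
```

Emit:
carry_out:
  series:
    - [1,0,0,0,0]
    - [1,0,0,0,0]
    - [1,0,0,0,0]
    - [1,0,0,0,0]
    - [1,0,0,0,0]
    - [1,0,0,0,0]
  squeeze: 40

```text
time_s: 3.42
tool_pos: [437.8, -334.6, 83.5]
tool_rot: [3.071, 0.553, -0.009]
wrist_force: [-0.5, 0.2, -1.7]
finger_gap: 29.8
```

Emit:
carry_out:
  series:
    - [1,0,0,-0.15,0]
    - [1,0,0,-0.3,0]
    - [1,0,0,-0.3,0]
    - [1,0,0,-0.3,0]
    - [1,0,0,-0.3,0]
    - [1,0,0,-0.3,0]
    - [1,0,0,-0.3,0]
    - [1,0,0,-0.15,0]
    - [1,0,0,0,0]

```text
time_s: 4.17
tool_pos: [436.1, -330.4, 193.6]
tool_rot: [3.076, 0.555, -0.014]
wrist_force: [0.2, -0.3, -2.0]
finger_gap: 29.4
```

```bash
python3 -c "
from h import *
go(518,82,230,-15)"
```

```text
pos [ 436.1 -330.4  193.6] jaw -69.5 d [ 81.9 412.4  36.4] tool [ 4.409 -7.143 -0.882] afterturn [ 8.376 -0.553 -0.882] turn -0.303 F [ 0.2 -0.3 -2. ] gap 29.4 t 4.17 tilt [-0.006 -0.018 -1.   ]
```

Emit:
carry_out:
  series:
    - [1,0,0,-0.09,-0.037]
    - [1,0,0,-0.09,-0.037]
    - [1,0,0,-0.09,-0.037]
    - [1,0,0,-0.09,-0.037]
    - [1,0,0,-0.09,-0.037]
    - [1,0,0,-0.09,-0.037]
    - [1,0,0,-0.09,-0.037]
    - [1,0,0,-0.09,-0.037]
    - [1,0,0,-0.05,0]
    - [1,0,0,0,0]

```text
time_s: 5.0
tool_pos: [431.5, -326.7, 226.6]
tool_rot: [-2.472, -1.937, 0.028]
wrist_force: [-0.3, -0.4, -1.4]
finger_gap: 30.0
```

```bash
python3 -c "
from h import *
go(518,82,230,-15)"
```

```text
pos [ 431.5 -326.7  226.6] jaw -13.8 d [ 86.5 408.7   3.4] tool [ 8.348 -0.274 -0.176] afterturn [ 8.341 -0.446 -0.176] turn 0.007 F [-0.3 -0.4 -1.4] gap 30.0 t 5.0 tilt [-0.015 -0.01  -1.   ]
```

Emit:
carry_out:
  series:
    - [1,0.3,-0.02,-0.02,0]
    - [1,0.6,-0.02,-0.02,0]
    - [1,0.6,-0.02,-0.02,0]
    - [1,0.6,-0.02,-0.02,0]
    - [1,0.6,-0.02,-0.02,0]
    - [1,0.6,-0.02,-0.02,0]
    - [1,0.6,-0.02,-0.02,0]
    - [1,0.6,-0.02,-0.02,0]
    - [1,0.6,-0.02,-0.02,0]
    - [1,0.6,-0.02,0,0]
    - [1,0.4,-0.02,0,0]
    - [1,0.2,0,0,0]

```text
time_s: 6.0
tool_pos: [498.7, 0.4, 226.5]
tool_rot: [-2.51, -1.877, 0.032]
wrist_force: [-0.4, -0.6, -2.5]
finger_gap: 29.7
```

```bash
python3 -c "
from h import *
go(518,82,200,-15)"
```

```text
pos [4.987e+02 4.000e-01 2.265e+02] jaw -16.4 d [ 19.3  81.6 -26.5] tool [ 1.68  -0.082  0.51 ] afterturn [ 1.682 -0.04   0.51 ] turn -0.008 F [-0.4 -0.6 -2.5] gap 29.7 t 6.0 tilt [-0.021 -0.007 -1.   ]
```

Emit:
carry_out:
  series:
    - [1,0.25,-0.01,0,0]
    - [1,0.35,-0.01,0,0]
    - [1,0.35,-0.01,0,0]
    - [1,0.35,-0.01,0,0]
    - [1,0.2,-0.01,0,0]
    - [1,0.1,-0.01,0,0]
    - [1,0,0,0,0]
    - [1,0,0,0,0]

```text
time_s: 6.67
tool_pos: [512.9, 94.0, 222.6]
tool_rot: [-2.514, -1.864, 0.037]
wrist_force: [-0.6, -0.2, -1.7]
finger_gap: 29.7
```

```bash
python3 -c "
from h import *
go(518,82,145,-15)
s=robot.read_state(); R=Ro.from_rotvec(s['tool_rot']).as_matrix(); print('tip',s['tool_pos']+73.5*R[:,2])"
```

```text
pos [512.9  94.  222.6] jaw -16.9 d [  5.1 -12.  -77.6] tool [-0.18   0.203  1.549] afterturn [-0.186  0.197  1.549] turn -0.01 F [-0.6 -0.2 -1.7] gap 29.7 t 6.67 tilt [-0.026 -0.005 -1.   ]
tip [510.98731199  93.5726434  149.09347526]
```

Emit:
carry_out:
  series:
    - [1,-0.09,0.11,0.1,0]
    - [1,-0.09,0.11,0.2,0]
    - [1,0,0,0.25,0]
    - [1,0,0,0.25,0]
    - [1,0,0,0.25,0]
    - [1,0,0,0.2,0]
    - [1,0,0,0.1,0]
    - [1,0,0,0.05,0]
    - [1,0,0,0,0]

```text
time_s: 7.42
tool_pos: [517.0, 73.0, 141.4]
tool_rot: [-2.524, -1.849, 0.049]
wrist_force: [0.4, 0.9, -2.3]
finger_gap: 29.6
```

```bash
cat >> h.py <<'E'
def tip():
    s=robot.read_state(); R=Ro.from_rotvec(s['tool_rot']).as_matrix(); p=s['tool_pos']+73.5*R[:,2]; print('tip',p.round(1)); return p
E
python3 -c "
from h import *
go(520,82,144,-15); tip()"
```

```text
pos [517.   73.  141.4] jaw -17.6 d [3.  9.  2.6] tool [ 0.189  0.    -0.055] afterturn [ 0.189  0.009 -0.055] turn -0.014 F [ 0.4  0.9 -2.3] gap 29.6 t 7.42 tilt [-0.032 -0.008 -0.999]
tip [514.7  72.3  68. ]
```

Emit:
carry_out:
  series:
    - [1,0.1,0,-0.01,0]
    - [1,0.1,0,-0.01,0]
    - [1,0,0,0,0]
    - [1,0,0,0,0]

```text
time_s: 7.75
tool_pos: [521.4, 84.3, 143.4]
tool_rot: [-2.524, -1.849, 0.045]
wrist_force: [-1.0, -0.1, -2.5]
finger_gap: 29.4
```

```bash
python3 -c "
from h import *
go(520,82,144,-15); p=tip()
out=[]
for n,c in(('top',(285,214)),('side',(316,221))):
    s=snap(n); print(n,proj(s,[p,[521,80.7,63],[515.2,84.4,50]]).round(1).tolist())
    u,v=c; out.append(cv2.resize(s['color'][v-30:v+30,u-40:u+40],(400,300),interpolation=cv2.INTER_CUBIC))
cv2.imwrite('pics/d.png',np.hstack(out))"
```

```text
pos [521.4  84.3 143.4] jaw -17.6 d [-1.4 -2.3  0.6] tool [-0.053 -0.013 -0.01 ] afterturn [-0.052 -0.016 -0.01 ] turn -0.014 F [-1.  -0.1 -2.5] gap 29.4 t 7.75 tilt [-0.03  -0.008 -1.   ]
tip [519.2  83.8  70. ]
top [[283.7, 214.6], [285.2, 214.3], [284.1, 217.7]]
side [[316.5, 220.2], [316.5, 220.8], [318.0, 226.2]]
```

View pics/d.png

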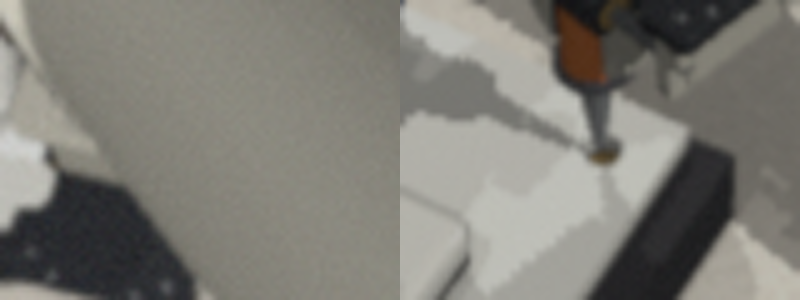

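The side view shows the drift tip at ≈(316.8,220.5), just over the hole, in agreement with the model. Nudge, then descend gently.

Emit:
carry_out:
  series:
    - [1,-0.03,-0.015,0.02,0]
    - [1,0,0,0.05,0]
    - [1,0,0,0.06,0]
    - [1,0,0,0.06,0]
    - [1,0,0,0.04,0]
    - [1,0,0,0,0]

```text
time_s: 8.35
tool_pos: [520.0, 82.1, 131.4]
tool_rot: [-2.527, -1.849, 0.044]
wrist_force: [-0.3, 0.4, -2.4]
finger_gap: 30.2
```

```bash
python3 -c "
from h import *
go(520,82.5,120); tip()"
```

```text
pos [520.   82.1 131.4] jaw -17.6 d [  0.    0.4 -11.4] tool [0.012 0.004 0.228] afterturn [0.012 0.004 0.228] turn 0 F [-0.3  0.4 -2.4] gap 30.2 t 8.35 tilt [-0.029 -0.008 -1.   ]
tip [517.8  81.4  57.9]
```

Emit:
carry_out:
  series:
    - [1,0.01,0,0.06,0]
    - [1,0.01,0,0.06,0]
    - [1,0,0,0.06,0]
    - [1,0,0,0.06,0]
    - [1,0,0,0.03,0]
    - [1,0,0,0,0]

```text
time_s: 8.85
tool_pos: [519.6, 82.9, 115.9]
tool_rot: [-2.526, -1.849, 0.045]
wrist_force: [0.5, 0.5, -2.5]
finger_gap: 29.6
```

```bash
python3 -c "
from h import *
go(520,82.5,110); tip()"
```

```text
pos [519.6  82.9 115.9] jaw -17.6 d [ 0.4 -0.4 -5.9] tool [-0.004  0.013  0.118] afterturn [-0.004  0.013  0.118] turn 0 F [ 0.5  0.5 -2.5] gap 29.6 t 8.85 tilt [-0.03  -0.008 -1.   ]
tip [517.4  82.3  42.4]
```

Emit:
carry_out:
  series:
    - [1,0,-0.015,0.06,0]
    - [1,0,-0.015,0.06,0]
    - [1,0,-0.015,0.06,0]
    - [1,0.01,-0.015,0.06,0]
    - [1,0,-0.015,0.06,0]
    - [1,0,0,0.03,0]
    - [1,0,0,0,0]

```text
time_s: 9.43
tool_pos: [518.6, 83.1, 100.3]
tool_rot: [-2.532, -1.85, 0.04]
wrist_force: [1.3, -1.9, 0.9]
finger_gap: 29.6
```

```bash
python3 -c "
from h import *
go(515.9,84.6,76.5); tip()"
```

```text
pos [518.6  83.1 100.3] jaw -17.7 d [ -2.7   1.5 -23.8] tool [ 0.02  -0.051  0.478] afterturn [ 0.02  -0.051  0.478] turn 0 F [ 1.3 -1.9  0.9] gap 29.6 t 9.43 tilt [-0.024 -0.011 -1.   ]
tip [516.8  82.4  26.9]
```

Emit:
carry_out:
  series:
    - [1,0.01,-0.03,0.06,0]
    - [1,0.01,-0.03,0.06,0]
    - [1,0.01,-0.02,0.06,0]
    - [1,0,-0.02,0.06,0]
    - [1,0,-0.02,0.06,0]

```text
time_s: 9.85
tool_pos: [515.8, 84.2, 85.0]
tool_rot: [-2.538, -1.85, 0.035]
wrist_force: [3.0, -2.4, 1.3]
finger_gap: 29.7
```

```bash
python3 -c "
from h import *
go(515.9,84.6,76.5); tip()"
```

```text
pos [515.8  84.2  85. ] jaw -17.8 d [ 0.1  0.4 -8.5] tool [0.011 0.002 0.169] afterturn [0.011 0.002 0.169] turn 0 F [ 3.  -2.4  1.3] gap 29.7 t 9.85 tilt [-0.019 -0.013 -1.   ]
tip [514.4  83.3  11.5]
```

Emit:
carry_out:
  series:
    - [1,0.005,-0.005,0.06,0]
    - [1,0.005,-0.005,0.06,0]
    - [1,0,0,0.06,0]
    - [1,0,0,0.06,0]
    - [1,0,0,0.06,0]

```text
time_s: 10.27
tool_pos: [515.6, 84.7, 75.0]
tool_rot: [2.535, 1.848, -0.04]
wrist_force: [-11.3, -7.5, 41.5]
finger_gap: 29.3
```

```bash
python3 -c "
from h import *
go(515.9,84.6,76.5); tip()"
```

```text
pos [515.6  84.7  75. ] jaw -17.8 d [ 0.3 -0.1  1.5] tool [-0.001  0.006 -0.029] afterturn [-0.001  0.006 -0.029] turn 0 F [-11.3  -7.5  41.5] gap 29.3 t 10.27 tilt [-0.018 -0.019 -1.   ]
tip [514.3  83.3   1.6]
```

Collar seated: 41 N upward at z≈75, with the axis at the predicted slab hole. Relax, check, then withdraw straight up.

Emit:
carry_out:
  series:
    - [1,0,0,0,0]
    - [1,0,0,-0.02,0]
    - [1,0,0,0,0]

```text
time_s: 10.52
tool_pos: [515.2, 84.9, 76.7]
tool_rot: [2.533, 1.848, -0.041]
wrist_force: [2.1, -2.5, 0.9]
finger_gap: 29.2
```

```bash
python3 -c "
from h import *
go(515.9,84.6,100); tip()
s=snap('side'); u,v=316,210; cv2.imwrite('pics/e.png',cv2.resize(s['color'][v-40:v+40,u-50:u+50],None,fx=6,fy=6,interpolation=cv2.INTER_CUBIC))"
```

```text
pos [515.2  84.9  76.7] jaw -17.8 d [ 0.7 -0.3 23.3] tool [-0.013  0.011 -0.465] afterturn [-0.013  0.011 -0.465] turn 0 F [ 2.1 -2.5  0.9] gap 29.2 t 10.52 tilt [-0.018 -0.02  -1.   ]
tip [513.9  83.5   3.3]
```

View pics/e.png

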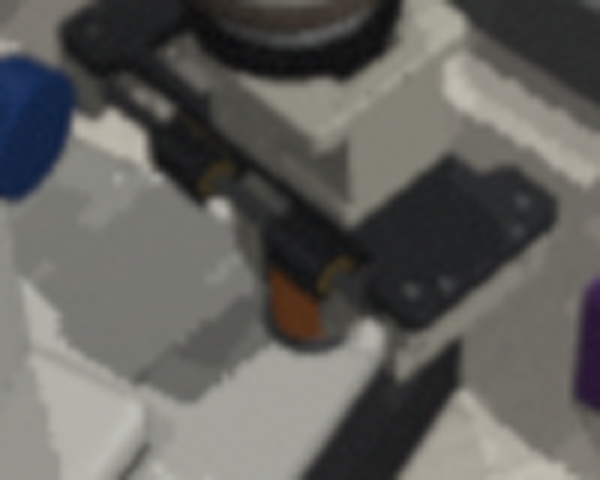

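The image shows the collar (≈(307,340) in the crop) flat on the plate. Withdraw.

Emit:
carry_out:
  series:
    - [1,0,0,-0.06,0]
    - [1,0,0,-0.06,0]
    - [1,0,0,-0.06,0]
    - [1,0,0,-0.08,0]
    - [1,0,0,-0.1,0]
    - [1,0,0,-0.1,0]

```text
time_s: 11.07
tool_pos: [513.3, 86.1, 97.9]
tool_rot: [-2.537, -1.852, 0.046]
wrist_force: [2.2, -1.1, -2.8]
finger_gap: 29.3
```

```bash
python3 -c "
from h import *
go(515.2,84.9,200); tip()"
```

```text
pos [513.3  86.1  97.9] jaw -17.8 d [  1.9  -1.2 102.1] tool [-0.059  0.007 -2.042] afterturn [-0.059  0.007 -2.042] turn 0 F [ 2.2 -1.1 -2.8] gap 29.3 t 11.07 tilt [-0.024 -0.017 -1.   ]
tip [511.6  84.8  24.4]
```

Emit:
carry_out:
  series:
    - [1,0,0.025,-0.05,0]
    - [1,0,0.025,-0.1,0]
    - [1,0,0.01,-0.15,0]
    - [1,0,0,-0.2,0]
    - [1,0,0,-0.2,0]
    - [1,0,0,-0.25,0]
    - [1,0,0,-0.25,0]
    - [1,0,0,-0.25,0]
    - [1,0,0,-0.25,0]
    - [1,0,0,-0.2,0]
    - [1,0,0,-0.1,0]
    - [1,0,0,0,0]

```text
time_s: 12.07
tool_pos: [516.2, 91.6, 212.2]
tool_rot: [-2.53, -1.857, 0.045]
wrist_force: [-0.4, 0.9, -2.4]
finger_gap: 29.4
```

```bash
python3 -c "
from h import *
go(439,-334,225,-69); tip()"
```

```text
pos [516.2  91.6 212.2] jaw -17.5 d [ -77.2 -425.6   12.8] tool [-8.587  1.075 -0.093] afterturn [-4.499  7.393 -0.093] turn 0.286 F [-0.4  0.9 -2.4] gap 29.4 t 12.07 tilt [-0.025 -0.015 -1.   ]
tip [514.4  90.5 138.7]
```

Emit:
carry_out:
  series:
    - [1,-0.3,0.03,-0.02,0]
    - [1,-0.6,0.07,-0.03,0]
    - [1,-0.6,0.07,-0.03,0]
    - [1,-0.6,0.07,-0.03,0]
    - [1,-0.6,0.07,-0.02,0]
    - [1,-0.6,0.07,-0.02,0]
    - [1,-0.6,0.07,-0.02,0]
    - [1,-0.6,0.07,-0.02,0]
    - [1,-0.6,0.07,-0.02,0]
    - [1,-0.6,0.07,-0.02,0]
    - [1,-0.6,0.07,-0.02,0]
    - [1,-0.4,0.05,0,0]

```text
time_s: 13.07
tool_pos: [449.6, -245.3, 228.2]
tool_rot: [-2.51, -1.873, 0.043]
wrist_force: [-0.6, -1.0, -2.4]
finger_gap: 29.2
```

```bash
python3 -c "
from h import *
go(439,-334,215); tip()"
```

```text
pos [ 449.6 -245.3  228.2] jaw -16.6 d [-10.6 -88.7 -13.2] tool [-1.758  0.308  0.285] afterturn [-1.758  0.308  0.285] turn 0 F [-0.6 -1.  -2.4] gap 29.2 t 13.07 tilt [-0.028 -0.009 -1.   ]
tip [ 447.6 -245.9  154.7]
```

Emit:
carry_out:
  series:
    - [1,-0.35,0.06,0.04,0]
    - [1,-0.4,0.06,0.04,0]
    - [1,-0.35,0.06,0.04,0]
    - [1,-0.25,0.05,0.04,0]
    - [1,-0.1,0.03,0.04,0]
    - [1,-0.05,0,0,0]
    - [1,0,0,0,0]
    - [1,0,0,0,0]

```text
time_s: 13.73
tool_pos: [434.8, -328.8, 215.0]
tool_rot: [-2.513, -1.857, 0.046]
wrist_force: [-0.3, 0.8, -1.5]
finger_gap: 29.5
```

```bash
python3 -c "
from h import *
go(441,-334.3,155); tip()"
```

```text
pos [ 434.8 -328.8  215. ] jaw -17.1 d [  6.2  -5.5 -60. ] tool [-0.053  0.189  1.195] afterturn [-0.053  0.189  1.195] turn 0 F [-0.3  0.8 -1.5] gap 29.5 t 13.73 tilt [-0.034 -0.004 -0.999]
tip [ 432.3 -329.1  141.5]
```

Emit:
carry_out:
  series:
    - [1,-0.02,0.08,0.1,0]
    - [1,0,0.08,0.2,0]
    - [1,0,0.03,0.2,0]
    - [1,0,0,0.2,0]
    - [1,0,0,0.2,0]
    - [1,0,0,0.15,0]
    - [1,0,0,0.05,0]
    - [1,0,0,0,0]

```text
time_s: 14.4
tool_pos: [444.0, -327.4, 152.9]
tool_rot: [-2.503, -1.866, 0.045]
wrist_force: [-0.4, -0.4, -2.1]
finger_gap: 29.3
```

```bash
python3 -c "
from h import *
go(441.5,-334.6,140); tip()"
```

```text
pos [ 444.  -327.4  152.9] jaw -16.6 d [ -2.5  -7.2 -12.9] tool [-0.15   0.002  0.26 ] afterturn [-0.15   0.002  0.26 ] turn 0 F [-0.4 -0.4 -2.1] gap 29.3 t 14.4 tilt [-0.034 -0.002 -0.999]
tip [ 441.4 -327.5   79.5]
```

Emit:
carry_out:
  series:
    - [1,-0.08,0,0,0]
    - [1,-0.07,0,0.02,0]
    - [1,0,0,0.05,0]
    - [1,0,0,0.08,0]
    - [1,0,0,0.08,0]
    - [1,0,0,0.05,0]
    - [1,0,0,0,0]

```text
time_s: 14.98
tool_pos: [441.4, -336.9, 138.9]
tool_rot: [-2.507, -1.865, 0.045]
wrist_force: [-0.9, -0.3, -2.8]
finger_gap: 29.3
```

```bash
python3 -c "
from h import *
go(440.5,-335,105); tip()"
```

```text
pos [ 441.4 -336.9  138.9] jaw -16.7 d [ -0.9   1.9 -33.9] tool [ 0.04  -0.008  0.677] afterturn [ 0.04  -0.008  0.677] turn 0 F [-0.9 -0.3 -2.8] gap 29.3 t 14.98 tilt [-0.033 -0.004 -0.999]
tip [ 439.  -337.2   65.4]
```

Tip is in the stand hole. Continue down.

Emit:
carry_out:
  series:
    - [1,0.02,-0.005,0.08,0]
    - [1,0.02,-0.005,0.1,0]
    - [1,0,0,0.12,0]
    - [1,0,0,0.12,0]
    - [1,0,0,0.12,0]
    - [1,0,0,0.08,0]
    - [1,0,0,0,0]

```text
time_s: 15.57
tool_pos: [440.4, -334.2, 104.2]
tool_rot: [-2.506, -1.866, 0.045]
wrist_force: [-1.1, -0.6, -2.0]
finger_gap: 29.4
```

```bash
python3 -c "
from h import *
go(439.4,-335,83.5); tip()"
```

```text
pos [ 440.4 -334.2  104.2] jaw -16.7 d [ -1.   -0.8 -20.7] tool [-0.016 -0.001  0.415] afterturn [-0.016 -0.001  0.415] turn 0 F [-1.1 -0.6 -2. ] gap 29.4 t 15.57 tilt [-0.033 -0.004 -0.999]
tip [ 438.  -334.4   30.8]
```

Emit:
carry_out:
  series:
    - [1,-0.01,-0.005,0.08,0]
    - [1,-0.005,-0.005,0.1,0]
    - [1,0,0,0.1,0]
    - [1,0,0,0.07,0]
    - [1,0,0,0.04,0]
    - [1,0,0,0.01,0]

```text
time_s: 16.07
tool_pos: [439.2, -335.1, 82.5]
tool_rot: [-2.507, -1.866, 0.045]
wrist_force: [-3.1, 2.7, 7.6]
finger_gap: 29.1
```

```bash
python3 -c "
from h import *
go(439.4,-335,83.5); tip()"
```

```text
pos [ 439.2 -335.1   82.5] jaw -16.7 d [0.2 0.1 1. ] tool [ 0.003  0.002 -0.02 ] afterturn [ 0.003  0.002 -0.02 ] turn 0 F [-3.1  2.7  7.6] gap 29.1 t 16.07 tilt [-0.033 -0.004 -0.999]
tip [ 436.8 -335.4    9. ]
```

Emit:
carry_out:
  series:
    - [-0.2,0,0,-0.01,0]
    - [-0.2,0,0,0,0]
    - [-0.2,0,0,0,0]
    - [-0.2,0,0,0,0]

```text
time_s: 16.4
tool_pos: [438.8, -335.0, 83.0]
tool_rot: [-2.506, -1.866, 0.046]
wrist_force: [-1.2, 0.1, -2.1]
finger_gap: 50.7
```

Emit:
carry_out:
  series:
    - [-0.2,0,0,-0.1,0]
    - [-0.2,0,0,-0.15,0]
    - [-0.2,0,0,-0.15,0]
    - [-0.2,0,0,-0.15,0]
    - [-0.2,0,0,-0.1,0]
    - [-0.2,0,0,0,0]

```text
time_s: 16.9
tool_pos: [439.9, -334.9, 119.3]
tool_rot: [-2.506, -1.866, 0.046]
wrist_force: [-0.3, -0.2, -1.2]
finger_gap: 55.0
```

```bash
python3 -c "
from h import *
go(439.4,-335,170); tip()"
```

```text
pos [ 439.9 -334.9  119.3] jaw -16.7 d [-0.5 -0.1 50.7] tool [-0.019 -0.041 -1.013] afterturn [-0.019 -0.041 -1.013] turn 0 F [-0.3 -0.2 -1.2] gap 55.0 t 16.9 tilt [-0.034 -0.004 -0.999]
tip [ 437.4 -335.2   45.8]
```

Emit:
carry_out:
  series:
    - [-0.2,0,0,-0.15,0]
    - [-0.2,0,0,-0.15,0]
    - [-0.2,0,0,-0.2,0]
    - [-0.2,0,0,-0.2,0]
    - [-0.2,0,0,-0.2,0]
    - [-0.2,0,0,-0.1,0]
    - [-0.2,0,0,0,0]

```text
time_s: 17.48
tool_pos: [443.3, -335.0, 176.5]
tool_rot: [-2.509, -1.869, 0.044]
wrist_force: [0.4, 1.0, -3.0]
finger_gap: 55.3
```

```bash
python3 -c "
from h import *
go(444,-144.5,150,-15)"
```

```text
pos [ 443.3 -335.   176.5] jaw -16.6 d [  0.7 190.5 -26.5] tool [ 3.663 -1.064  0.506] afterturn [ 3.692 -0.958  0.506] turn -0.009 F [ 0.4  1.  -3. ] gap 55.3 t 17.48 tilt [-0.03  -0.006 -1.   ]
```

Emit:
carry_out:
  series:
    - [-0.2,0.25,-0.07,0.03,0]
    - [-0.2,0.45,-0.13,0.04,0]
    - [-0.2,0.45,-0.13,0.04,0]
    - [-0.2,0.45,-0.13,0.04,0]
    - [-0.2,0.45,-0.13,0.04,0]
    - [-0.2,0.45,-0.13,0.04,0]
    - [-0.2,0.4,-0.12,0.04,0]
    - [-0.2,0.25,-0.08,0,0]
    - [-0.2,0.1,-0.03,0,0]
    - [-0.2,0,0,0,0]
    - [-0.2,0,0,0,0]

```text
time_s: 18.4
tool_pos: [443.1, -151.6, 160.6]
tool_rot: [-2.509, -1.872, 0.042]
wrist_force: [0.6, -0.4, -0.1]
finger_gap: 55.5
```

Run:
```python
from h import *
go(444,-144.5,130)
s=snap('side'); a=s['color'][117:217,320:450]; b=s['color'][60:160,350:480]
cv2.imwrite('pics/f.png',np.hstack([cv2.resize(i,(400,308),interpolation=cv2.INTER_CUBIC) for i in(a,b)]))
```

```text
pos [ 443.1 -151.6  160.6] jaw -16.5 d [  0.9   7.1 -30.6] tool [ 0.151 -0.009  0.611] afterturn [ 0.151 -0.009  0.611] turn 0 F [ 0.6 -0.4 -0.1] gap 55.5 t 18.4 tilt [-0.028 -0.008 -1.   ]
```

View pics/f.png

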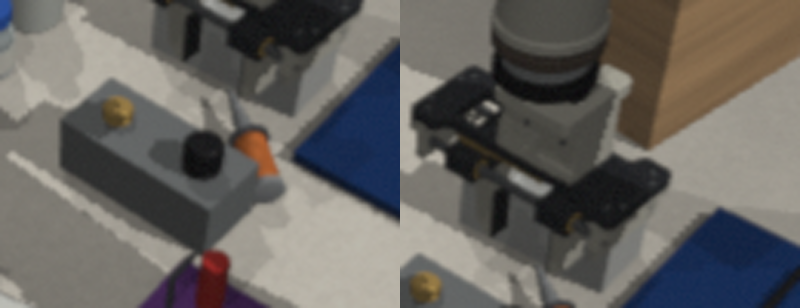

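The drift did not stay in the stand. The image shows it near the rack, with its handle ≈(258,155) and cap ≈(270,187) in the left crop. Look again with both cameras and depth.

Run:
```python
from h import *
S=snap('side');T=snap('top')
for n,s in(('S',S),('T',T)):
    H=cv2.cvtColor(s['color'],cv2.COLOR_BGR2HSV); m=cv2.inRange(H,(4,120,60),(16,255,255))
    k,l,st,c=cv2.connectedComponentsWithStats(m)
    for i in range(1,k):
        if st[i,4]>15 and (n=='S' or st[i,0]<530):
            P=np.array([depthpt(s,u,v) for v,u in np.argwhere(l==i)]); print(n,st[i],c[i].round(1),np.median(P,0).round(1),P.min(0).round(),P.max(0).round())
a=S['color'][110:210,330:460]; b=T['color'][180:300,340:496]
cv2.imwrite('pics/g.png',np.hstack([cv2.resize(a,(400,308),interpolation=cv2.INTER_CUBIC),cv2.resize(b,(400,308),interpolation=cv2.INTER_CUBIC)]))
print(robot.read_state()['time_s'])
```

```text
S [396 159  14  15 109] [403.3 165.6] [ 419.1 -212.4   32.9] [ 394. -243.   18.] [ 441. -186.   39.]
18.55
```

View pics/g.png

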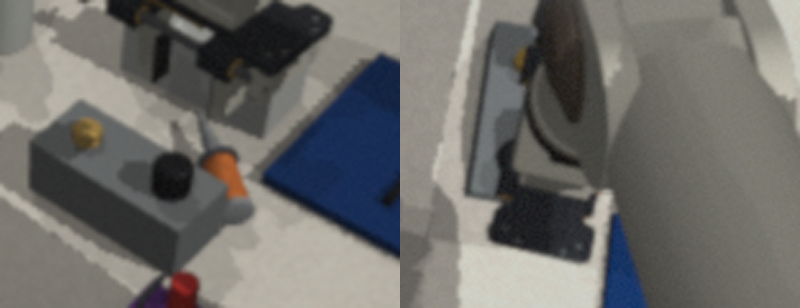

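The drift lies on the bench beside the rack, tip ≈(388,150) and cap ≈(406,177) in the side frame. I'll pick it up by the cap, let it hang, and restore it. First its axis.

Run:
```python
from h import *
S=snap('side')
H=cv2.cvtColor(S['color'],cv2.COLOR_BGR2HSV); m=cv2.inRange(H,(4,120,60),(16,255,255)); m[:159]=0;m[:,:390]=0;m[:,420:]=0;m[185:]=0
P=np.array([depthpt(S,u,v) for v,u in np.argwhere(m>0)]); print(len(P))
# orange mask silhouette ends/mid on plane z=18
pts=np.argwhere(m>0)[:,::-1].astype(np.float32); r=cv2.minAreaRect(pts); print(r, cv2.boxPoints(r).round(1).tolist())
for n,(u,v),z in[('tip',(389,150.5),18),('collar',(400.5,161),19),('cap end',(406.5,178),16.5),('orange c',tuple(pts.mean(0)),25)]: print(n,onplane(S,u,v,z).round(1))
I=cv2.resize(S['color'][140:190,370:430],(720,600),interpolation=cv2.INTER_CUBIC); cv2.imwrite('pics/i.png',I)
go(0,0,0)
```

```text
108
((404.2792663574219, 166.25173950195312), (16.359960556030273, 9.384140014648438), 48.36646270751953) [[395.29998779296875, 163.3000030517578], [402.3999938964844, 157.0], [413.20001220703125, 169.1999969482422], [406.20001220703125, 175.5]]
tip [ 479.1 -261.7   18. ]
collar [ 434.5 -237.7   19. ]
cap end [ 396.8 -188.7   16.5]
orange c [ 419.7 -218.7   25. ]
pos [ 443.2 -153.1  160.6] jaw -16.7 d [-443.2  153.1 -160.6] tool [ 0.434 -9.288  3.436] afterturn [ 0.434 -9.288  3.436] turn 0 F [-0.  -0.7  0.1] gap 55.3 t 18.6 tilt [-0.028 -0.007 -1.   ]
```

View pics/i.png

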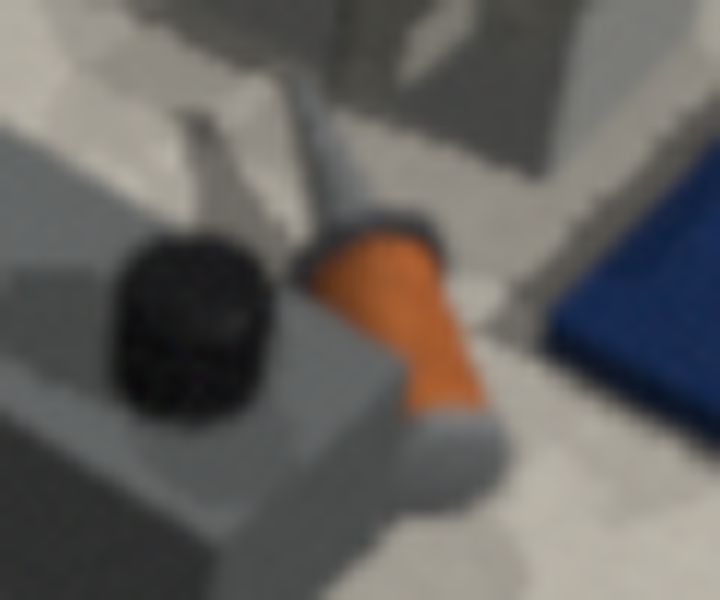

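Run:
```python
from h import *
S=snap('side')
for n,(u,v),z in[('tip',(394.6,146.3),21.5),('collar',(400.8,160),19),('cap end',(408,178.5),16.5)]: print(n,onplane(S,u,v,z).round(1))
T=cv2.imread('pics/top0.png'); s=snap('top')
for p in[(424,268),(506,272)]: print('notebook',onplane(s,*p,12).round(0))
for p in[(415,188-20),(450,160)]: print('nb side', depthpt(S,*p).round(0))
print('model->px',proj(S,[[396.8,-188.7,16.5],[417,-216,18],[433,-237,19],[470,-286,21]]).round(1).tolist())
print(robot.read_state()['joints'].round(2))
```

```text
tip [ 470.8 -281.3   21.5]
collar [ 435.3 -241.7   19. ]
cap end [ 392.6 -189.    16.5]
notebook [ 381. -244.   12.]
notebook [ 358. -446.   12.]
nb side [ 392. -243.    7.]
nb side [ 316. -306.   19.]
model->px [[406.5, 178.0], [403.4, 168.5], [400.9, 161.4], [395.5, 145.5]]
[ 0.93  0.34 -0.78  2.03  0.32  0.92 -0.31]
```

Emit:
carry_out:
  series:
    - [0.0,0,0,0,-0.0395]
    - [0.0,0,0,0,-0.0395]
    - [0.0,0,0,0,-0.0395]
    - [0.0,0,0,0,-0.0395]
    - [0.0,0,0,0,-0.0395]
    - [0.0,0,0,0,-0.0395]
    - [0.0,0,0,0,-0.0395]
    - [0.0,0,0,0,0]
    - [0.0,-0.2,-0.2,0,0]
    - [0.0,-0.3,-0.3,0,0]
    - [0.0,-0.3,-0.3,0,0]
    - [0.0,-0.2,-0.2,0,0]

```text
time_s: 19.7
tool_pos: [429.6, -227.7, 161.5]
tool_rot: [-1.488, -2.744, 0.026]
wrist_force: [-0.1, -0.2, 0.5]
finger_gap: 45.7
```

Emit:
carry_out:
  series:
    - [0.04,-0.05,-0.05,0.05,0]
    - [0.04,0,0,0.2,0]
    - [0.04,0,0,0.2,0]
    - [0.04,0,0,0.2,0]
    - [0.04,0,0,0.1,0]
    - [0.04,0,0,0,0]

```text
time_s: 20.2
tool_pos: [426.6, -233.2, 119.2]
tool_rot: [-1.51, -2.73, 0.026]
wrist_force: [-0.5, 1.2, 0.1]
finger_gap: 44.1
```

```bash
python3 -c "
from h import *
go(426,-228.5,55,33)"
```

```text
pos [ 426.6 -233.2  119.2] jaw 32.1 d [ -0.6   4.7 -64.2] tool [0.072 0.071 1.284] afterturn [0.071 0.072 1.284] turn -0.005 F [-0.5  1.2  0.1] gap 44.1 t 20.2 tilt [-0.027 -0.004 -1.   ]
```

Emit:
carry_out:
  series:
    - [0.04,0.06,0.07,0.1,-0.005]
    - [0.04,0,0,0.2,0]
    - [0.04,0,0,0.25,0]
    - [0.04,0,0,0.25,0]
    - [0.04,0,0,0.25,0]
    - [0.04,0,0,0.15,0]
    - [0.04,0,0,0,0]
    - [0.04,0,0,0,0]

```text
time_s: 20.87
tool_pos: [426.5, -224.6, 51.3]
tool_rot: [-1.478, -2.745, 0.023]
wrist_force: [1.0, 0.2, -0.1]
finger_gap: 44.2
```

```bash
python3 -c "
from h import *
go(426,-228.5,11,33)"
```

```text
pos [ 426.5 -224.6   51.3] jaw 33.4 d [ -0.5  -3.9 -40.3] tool [-0.072 -0.032  0.806] afterturn [-0.072 -0.032  0.806] turn 0.002 F [ 1.   0.2 -0.1] gap 44.2 t 20.87 tilt [-0.028 -0.001 -1.   ]
```

Emit:
carry_out:
  series:
    - [0.04,-0.07,-0.03,0.05,0]
    - [0.04,0,0,0.12,0]
    - [0.04,0,0,0.15,0]
    - [0.04,0,0,0.15,0]
    - [0.04,0,0,0.15,0]
    - [0.04,0,0,0.1,0]
    - [0.04,0,0,0.04,0]
    - [0.04,0,0,0,0]

```text
time_s: 21.53
tool_pos: [427.5, -229.9, 10.3]
tool_rot: [-1.481, -2.747, 0.023]
wrist_force: [0.6, -0.4, 0.4]
finger_gap: 44.2
```

```bash
python3 -c "
from h import *
go(426,-228.5,10,33)"
```

```text
pos [ 427.5 -229.9   10.3] jaw 33.4 d [-1.5  1.4 -0.3] tool [ 0.039 -0.01   0.007] afterturn [ 0.039 -0.01   0.007] turn 0.002 F [ 0.6 -0.4  0.4] gap 44.2 t 21.53 tilt [-0.026 -0.003 -1.   ]
```

Emit:
carry_out:
  series:
    - [1,0,0,0,0]
    - [1,0,0,0,0]
    - [1,0,0,0,0]
    - [1,0,0,0,0]
    - [1,0,0,0,0]
  squeeze: 25

```text
time_s: 21.95
tool_pos: [427.8, -229.4, 10.5]
tool_rot: [-1.48, -2.747, 0.022]
wrist_force: [-0.1, -0.8, -2.2]
finger_gap: 36.1
```

Emit:
carry_out:
  series:
    - [1,0,0,-0.1,0]
    - [1,0,0,-0.2,0]
    - [1,0,0,-0.25,0]
    - [1,0,0,-0.3,0]
    - [1,0,0,-0.3,0]
    - [1,0,0,-0.3,0]
    - [1,0,0,-0.3,0]
    - [1,0,0,-0.3,0]
    - [1,0,0,-0.2,0]
    - [1,0,0,-0.1,0]
    - [1,0,0,0,0]

```text
time_s: 22.87
tool_pos: [430.1, -228.6, 142.1]
tool_rot: [-1.478, -2.75, 0.027]
wrist_force: [0.3, -0.4, -2.3]
finger_gap: 36.4
```

```bash
python3 -c "
from h import *
go(500,-45,140,60)"
```

```text
pos [ 430.1 -228.6  142.1] jaw 33.5 d [ 69.9 183.6  -2.1] tool [ 2.29   3.193 -0.015] afterturn [ 0.626  3.879 -0.015] turn -0.147 F [ 0.3 -0.4 -2.3] gap 36.4 t 22.87 tilt [-0.025 -0.006 -1.   ]
```

```bash
cat >> h.py <<'E'
def orange():
    S=snap('side'); H=cv2.cvtColor(S['color'],cv2.COLOR_BGR2HSV); m=cv2.inRange(H,(4,120,60),(16,255,255)); m[:70]=0; m[:,:250]=0; m[:,470:]=0
    k,l,st,c=cv2.connectedComponentsWithStats(m)
    for i in range(1,k):
        if st[i,4]>12:
            q=np.argwhere(l==i); P=np.array([depthpt(S,u,v) for v,u in q]); r=cv2.minAreaRect(q[:,::-1].astype(np.float32))
            print('orange',st[i].tolist(),'rect',[np.round(a,1) for a in r],'med',np.median(P,0).round(1),'p5',np.percentile(P,5,axis=0).round(),'p95',np.percentile(P,95,axis=0).round())
    return S
E
python3 -c "
from h import *
S=orange(); s=robot.read_state()['tool_pos']; print(proj(S,[s,s+[0,0,19],s+[-32,38,12]]).round(0).tolist())"
```

```text
orange [402, 122, 15, 19, 187] rect [array([409.1, 130.2]), array([16.9, 12.1]), np.float64(69.4)] med [ 418.1 -208.4  162.1] p5 [ 402. -233.  151.] p95 [ 435. -187.  167.]
[[407.0, 130.0], [408.0, 124.0], [414.0, 140.0]]
```

Emit:
carry_out:
  series:
    - [1,0,0,0,-0.037]
    - [1,0,0,0,-0.037]
    - [1,0,0,0,-0.037]
    - [1,0,0,0,-0.037]
    - [1,0.05,0.3,0,0]
    - [1,0.08,0.5,0,0]
    - [1,0.08,0.5,0,0]
    - [1,0.08,0.5,0,0]
    - [1,0.08,0.5,0,0]
    - [1,0.08,0.5,0,0]
    - [1,0.07,0.4,0,0]
    - [1,0.05,0.2,0,0]
  squeeze: 40

```text
time_s: 23.92
tool_pos: [479.6, -62.8, 129.0]
tool_rot: [-0.78, -3.001, 0.015]
wrist_force: [1.0, 0.3, -1.7]
finger_gap: 35.8
```

Emit:
carry_out:
  series:
    - [1,0,0.05,0,0]
    - [1,0,0,0,0]
    - [1,0,0,0.1,0]
    - [1,0,0,0.2,0]
    - [1,0,0,0.25,0]
    - [1,0,0,0.25,0]
    - [1,0,0,0.25,0]
    - [1,0,0,0.2,0]
    - [1,0,0,0.1,0]
    - [1,0,0,0,0]

```text
time_s: 24.75
tool_pos: [472.8, -62.7, 49.6]
tool_rot: [-0.78, -2.991, 0.017]
wrist_force: [-0.4, 0.7, -2.6]
finger_gap: 36.0
```

```bash
python3 -c "
from h import *
go(500,-45,12,60)
S=orange()"
```

```text
pos [472.8 -62.7  49.6] jaw 60.8 d [ 27.2  17.7 -37.6] tool [-0.336  0.592  0.723] afterturn [-0.328  0.596  0.723] turn 0.004 F [-0.4  0.7 -2.6] gap 36.0 t 24.75 tilt [-0.052  0.002 -0.999]
orange [358, 184, 19, 20, 210] rect [array([366.3, 192.3]), array([19.1, 11.3]), np.float64(45.0)] med [453.  -48.   70.5] p5 [432. -64.  58.] p95 [475. -34.  75.]
```

Emit:
carry_out:
  series:
    - [1,-0.1,0.2,0,0]
    - [1,-0.15,0.25,0,0]
    - [1,-0.08,0.12,0,0]
    - [1,0,0,0,0]
    - [1,0,0,0.1,0]
    - [1,0,0,0.15,0]
    - [1,0,0,0.15,0]
    - [1,0,0,0.12,0]
    - [1,0,0,0.06,0]
    - [1,0,0,0,0]

```text
time_s: 25.63
tool_pos: [503.2, -44.4, 18.2]
tool_rot: [-0.781, -2.994, 0.017]
wrist_force: [0.7, -0.1, -1.9]
finger_gap: 35.7
```

```bash
python3 -c "
from h import *
go(500,-45,12,60)
S=orange()"
```

```text
pos [503.2 -44.4  18.2] jaw 60.8 d [-3.2 -0.6 -6.2] tool [ 0.045 -0.04   0.127] afterturn [ 0.044 -0.04   0.127] turn 0.004 F [ 0.7 -0.1 -1.9] gap 35.7 t 25.63 tilt [-0.048  0.001 -0.999]
orange [343, 192, 19, 20, 193] rect [array([351.3, 200.8]), array([18.4, 10.6]), np.float64(45.0)] med [483.7 -29.8  39.9] p5 [463. -46.  29.] p95 [504. -17.  43.]
```

Emit:
carry_out:
  series:
    - [1,0,0,0.06,0]
    - [1,0,0,0.06,0]
    - [1,0,0,0.02,0]
    - [1,0,0,0,0]

```text
time_s: 26.02
tool_pos: [502.7, -44.8, 10.9]
tool_rot: [-0.782, -2.994, 0.017]
wrist_force: [-0.8, 0.5, -2.4]
finger_gap: 35.7
```

```bash
python3 -c "
from h import *
go(503.2-.873*58,-44.4+.488*58,11,60.8)"
```

```text
pos [502.7 -44.8  10.9] jaw 60.7 d [-50.2  28.7   0.1] tool [1.155 0.01  0.047] afterturn [1.155 0.011 0.047] turn -0.0 F [-0.8  0.5 -2.4] gap 35.7 t 26.02 tilt [-0.048  0.001 -0.999]
```

Emit:
carry_out:
  series:
    - [1,0,0,0.05,0]
    - [0.9,0,0,0,0]
    - [0.0,0,0,0,0]
    - [0.0,0,0,0,0]
    - [0.0,0,0,0,0]
    - [0.0,0.1,0,0,0]
    - [0.0,0.2,0,0.01,0]
    - [0.0,0.25,0,0.01,0]
    - [0.0,0.25,0,0.01,0]
    - [0.0,0.15,0,0.01,0]
    - [0.0,0.08,0,0,0]
    - [0.0,0,0,0,0]
  squeeze: 5

```text
time_s: 27.02
tool_pos: [454.6, -16.8, 9.9]
tool_rot: [-0.782, -2.997, 0.016]
wrist_force: [0.3, 0.8, 0.1]
finger_gap: 46.1
```

```bash
python3 -c "
from h import *
go(503.2-.873*58,-44.4+.488*58,8,60.8)
S=orange(); print([onplane(S,u,v,17).round(1).tolist() for u,v in[(351,201)]]); s=robot.read_state()['tool_pos']
cv2.imwrite('pics/j.png',cv2.resize(S['color'][160:240,300:400],(750,600),interpolation=cv2.INTER_CUBIC))"
```

```text
pos [454.6 -16.8   9.9] jaw 60.8 d [-2.   0.7 -1.9] tool [ 0.04  -0.008  0.041] afterturn [ 0.04  -0.008  0.041] turn -0.0 F [0.3 0.8 0.1] gap 46.1 t 27.02 tilt [-0.045  0.001 -0.999]
[[491.8, -46.6, 17.0]]
```

View pics/j.png

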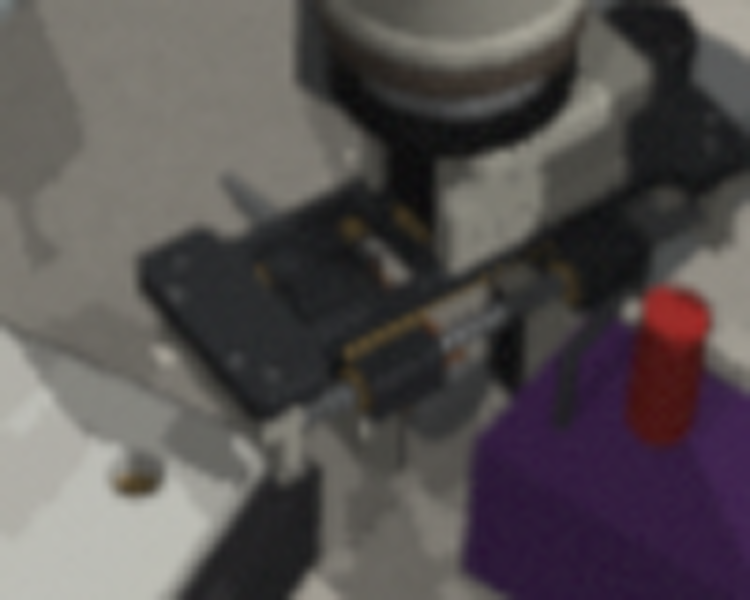

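Emit:
carry_out:
  series:
    - [0.0,-0.03,0,0.03,0]
    - [1,0,0,0,0]
    - [1,0,0,0,0]
    - [1,0,0,0,0]
    - [1,0,0,0,0]
  squeeze: 6

```text
time_s: 27.48
tool_pos: [458.1, -19.0, 8.3]
tool_rot: [-0.787, -2.997, 0.017]
wrist_force: [-0.9, -0.3, 1.4]
finger_gap: 32.5
```

Emit:
carry_out:
  series:
    - [1,0,0,-0.05,0]
    - [1,0,0,-0.08,0]
    - [1,0,0,-0.1,0]
    - [1,0,0,-0.15,0]
    - [1,0,0,-0.2,0]
    - [1,0,0,-0.25,0]
    - [1,0,0,-0.3,0]
    - [1,0,0,-0.3,0]
    - [1,0,0,-0.3,0]
    - [1,0,0,-0.3,0]
    - [1,0,0,-0.3,0]
    - [1,0,0,-0.2,0]

```text
time_s: 28.48
tool_pos: [461.9, -18.4, 144.7]
tool_rot: [-0.782, -2.995, 0.017]
wrist_force: [0.4, 0.6, -1.3]
finger_gap: 32.4
```

```bash
python3 -c "
from h import *
go(439,-335,220,20)
S=orange()"
```

```text
pos [461.9 -18.4 144.7] jaw 60.7 d [ -22.9 -316.6   75.3] tool [-2.635 -5.78  -1.489] afterturn [-5.769 -2.659 -1.489] turn 0.226 F [ 0.4  0.6 -1.3] gap 32.4 t 28.48 tilt [-0.047  0.001 -0.999]
orange [353, 182, 14, 17, 176] rect [array([359.1, 189.6]), array([11.7, 17.3]), np.float64(9.5)] med [453.9  -3.9 120. ] p5 [446. -17. 100.] p95 [468.   1. 144.]
```

Handle now spans z 100–144, so the drift hangs upright by its cap. Lock the grip, raise, and carry it to the stand.

Emit:
carry_out:
  series:
    - [1,0,0,-0.1,0]
    - [1,0,0,-0.3,0]
    - [1,0,0,-0.4,0]
    - [1,0,0,-0.4,0]
    - [1,0,0,-0.4,0]
    - [1,-0.1,-0.25,-0.1,0]
    - [1,-0.2,-0.45,0,0]
    - [1,-0.24,-0.52,0,0]
    - [1,-0.24,-0.52,0,0]
    - [1,-0.24,-0.52,0,0]
    - [1,-0.24,-0.52,0,0]
    - [1,-0.24,-0.52,0,0]
  squeeze: 35

```text
time_s: 29.53
tool_pos: [448.7, -196.6, 235.3]
tool_rot: [-0.752, -3.0, 0.018]
wrist_force: [1.4, -0.6, -1.9]
finger_gap: 30.7
```

Emit:
carry_out:
  series:
    - [1,-0.24,-0.52,0,0]
    - [1,-0.24,-0.52,0,0]
    - [1,-0.2,-0.45,0,0]
    - [1,-0.1,-0.25,0,0]
    - [1,-0.03,-0.08,0,0]
    - [1,0,0,0,0]
    - [1,0,0,0,0]

```text
time_s: 30.12
tool_pos: [435.7, -305.6, 231.8]
tool_rot: [-0.764, -2.99, 0.014]
wrist_force: [0.5, 0.5, -2.7]
finger_gap: 31.1
```

```bash
cat >> h.py <<'E'
def axis():
    "lean of the orange handle from slices along z (side depth), and the axis point"
    S=snap('side'); H=cv2.cvtColor(S['color'],cv2.COLOR_BGR2HSV); m=cv2.inRange(H,(4,120,60),(16,255,255)); m[:70]=0; m[:,:250]=0; m[:,470:]=0
    k,l,st,c=cv2.connectedComponentsWithStats(m); i=1+st[1:,4].argmax()
    P=np.array([depthpt(S,u,v) for v,u in np.argwhere(l==i)]); C=-np.array(S['R']).T@np.array(S['t'])
    z=P[:,2]; out=[]
    for a,b in((0.1,0.5),(0.5,0.9)):
        q=P[(z>=np.quantile(z,a))&(z<np.quantile(z,b))]; q=np.median(q,0); d=q[:2]-C[:2]; q[:2]+=d/np.linalg.norm(d)*13; out.append(q.round(1))
    print('axis low/high',out,'n',len(P),'lean',((out[1]-out[0])/(out[1]-out[0])[2]).round(2))
E
python3 -c "
from h import *
go(439,-335,210); axis()"
```

```text
pos [ 435.7 -305.6  231.8] jaw 61.4 d [  3.3 -29.4 -21.8] tool [-0.363 -0.474  0.429] afterturn [-0.363 -0.474  0.429] turn 0 F [ 0.5  0.5 -2.7] gap 31.1 t 30.12 tilt [-0.056  0.005 -0.998]
axis low/high [array([ 434.1, -301.2,  199.8]), array([ 434.3, -303.2,  219.7])] n 214 lean [ 0.01 -0.1   1.  ]
```

Emit:
carry_out:
  series:
    - [1,-0.08,-0.1,0.05,0]
    - [1,-0.1,-0.14,0.1,0]
    - [1,-0.1,-0.13,0.1,0]
    - [1,-0.05,-0.06,0.1,0]
    - [1,0,0,0.05,0]
    - [1,0,0,0,0]
    - [1,0,0,0,0]
    - [1,0,0,0,0]
  squeeze: 6

```text
time_s: 30.83
tool_pos: [441.0, -328.7, 209.1]
tool_rot: [-0.749, -2.993, 0.012]
wrist_force: [0.3, 0.2, -1.3]
finger_gap: 32.5
```

```bash
cat >> h.py <<'E'
def taper():
    "points of the hanging drift by height, from side depth"
    S=snap('side'); s=robot.read_state()['tool_pos']; C=-np.array(S['R']).T@np.array(S['t'])
    u0,v0=proj(S,[s-[0,0,70]])[0].astype(int)
    P=np.array([depthpt(S,u,v) for v in range(v0-35,v0+35) for u in range(u0-25,u0+25) if S['range_z'][v,u]>0])
    q=P[(np.hypot(*(P[:,:2]-s[:2]).T)<32)&(P[:,2]>78)]
    for a in range(80,int(s[2])-5,12):
        w=q[(q[:,2]>=a)&(q[:,2]<a+12)]
        if len(w)>2: print('z',a+6,np.median(w,0).round(1),len(w))
E
python3 -c "
from h import *
go(439,-335,190); axis(); taper()"
```

```text
pos [ 441.  -328.7  209.1] jaw 61.9 d [ -2.   -6.3 -19.1] tool [-0.043 -0.122  0.384] afterturn [-0.043 -0.122  0.384] turn 0 F [ 0.3  0.2 -1.3] gap 32.5 t 30.83 tilt [-0.057  0.006 -0.998]
axis low/high [array([ 440.8, -324.6,  175.7]), array([ 439.6, -326.7,  196.5])] n 199 lean [-0.06 -0.1   1.  ]
z 98 [ 439.8 -314.   100.9] 3
z 110 [ 440.1 -314.6  110. ] 9
z 122 [ 438.1 -313.8  122.1] 14
z 134 [ 439.5 -314.3  133.7] 17
z 146 [ 438.6 -315.   143.8] 25
z 158 [ 436.5 -310.5  162.8] 36
z 170 [ 436.3 -311.2  169. ] 53
z 182 [ 437.6 -312.2  182.3] 47
z 194 [ 438.5 -314.1  194.1] 52
z 206 [ 434.2 -314.8  205.6] 48
```

Emit:
carry_out:
  series:
    - [1,-0.05,-0.1,0,0]
    - [1,-0.05,-0.12,0,0]
    - [1,-0.03,-0.1,0,0]
    - [1,0,0,0,0]
    - [1,0,0,0,0]
    - [1,0,0,0,0]

```text
time_s: 31.43
tool_pos: [439.3, -348.7, 210.3]
tool_rot: [-0.751, -2.994, 0.015]
wrist_force: [0.7, -0.7, -2.3]
finger_gap: 32.4
```

```bash
python3 -c "
from h import *
go(439,-351,190); taper()"
```

```text
pos [ 439.3 -348.7  210.3] jaw 61.9 d [ -0.3  -2.3 -20.3] tool [-0.038 -0.034  0.406] afterturn [-0.038 -0.034  0.406] turn 0 F [ 0.7 -0.7 -2.3] gap 32.4 t 31.43 tilt [-0.056  0.004 -0.998]
z 98 [ 439.3 -336.7  102.3] 4
z 110 [ 438.1 -334.7  110.9] 8
z 122 [ 437.4 -334.6  121. ] 14
z 134 [ 436.  -335.1  135.1] 17
z 146 [ 438.7 -335.   146. ] 22
z 158 [ 435.1 -329.1  162.5] 31
z 170 [ 435.5 -331.8  168.8] 57
z 182 [ 433.9 -332.2  181.8] 52
z 194 [ 435.4 -333.9  194.7] 54
z 206 [ 432.3 -336.   204.8] 46
```

Emit:
carry_out:
  series:
    - [1,0.03,0.06,0,0]
    - [1,0,0,0.08,0]
    - [1,0,0,0.12,0]
    - [1,0,0,0.12,0]
    - [1,0,0,0.12,0]
    - [1,0,0,0.1,0]
    - [1,0,0,0.06,0]
    - [1,0,0,0,0]
    - [1,0,0,0,0]

```text
time_s: 32.23
tool_pos: [437.1, -343.1, 176.1]
tool_rot: [-0.747, -2.993, 0.013]
wrist_force: [0.7, -0.2, -2.4]
finger_gap: 32.8
```

```bash
python3 -c "
from h import *
go(439,-345,150); taper()"
```

```text
pos [ 437.1 -343.1  176.1] jaw 62.0 d [  1.9  -1.9 -26.1] tool [-0.08  -0.005  0.518] afterturn [-0.08  -0.005  0.518] turn 0 F [ 0.7 -0.2 -2.4] gap 32.8 t 32.23 tilt [-0.057  0.005 -0.998]
z 86 [ 435.1 -329.4   86.1] 12
z 98 [ 435.1 -328.3   98.6] 16
z 110 [ 434.8 -329.7  110.7] 21
z 122 [ 433.2 -328.3  126.8] 14
z 134 [ 434.  -326.5  132.1] 64
z 146 [ 433.6 -326.6  145. ] 40
z 158 [ 433.2 -327.5  157.5] 51
z 170 [ 432.  -329.5  170.1] 40
```

Emit:
carry_out:
  series:
    - [1,0.02,0.03,0.08,0]
    - [1,0.01,0.03,0.1,0]
    - [1,0,0.02,0.1,0]
    - [1,0,0.02,0.1,0]
    - [1,0,0.01,0.1,0]
    - [1,0,0,0.05,0]
    - [1,0,0,0,0]

```text
time_s: 32.87
tool_pos: [437.2, -337.9, 147.6]
tool_rot: [-0.748, -2.994, 0.016]
wrist_force: [-0.7, -0.2, -0.9]
finger_gap: 32.6
```

```bash
python3 -c "
from h import *
go(439,-338,123); taper()"
```

```text
pos [ 437.2 -337.9  147.6] jaw 62.0 d [  1.8  -0.1 -24.6] tool [-0.058  0.027  0.49 ] afterturn [-0.058  0.027  0.49 ] turn 0 F [-0.7 -0.2 -0.9] gap 32.6 t 32.87 tilt [-0.056  0.003 -0.998]
z 86 [ 440.9 -327.8   83.4] 12
z 98 [ 436.8 -322.3  100.4] 46
z 110 [ 436.6 -322.4  109.4] 42
z 122 [ 436.9 -324.3  121.8] 42
z 134 [ 436.3 -325.2  132.7] 39
z 146 [ 431.3 -324.7  145.4] 36
```

Emit:
carry_out:
  series:
    - [1,0.01,0.0,0.08,0]
    - [1,0,0,0.1,0]
    - [1,0,0,0.1,0]
    - [1,0,0,0.1,0]
    - [1,0,0,0.06,0]
    - [1,0,0,0.04,0]
    - [1,0,0,0,0]

```text
time_s: 33.5
tool_pos: [438.2, -337.4, 123.3]
tool_rot: [-0.749, -2.999, 0.015]
wrist_force: [-0.6, 0.6, -0.8]
finger_gap: 32.4
```

```bash
python3 -c "
from h import *
go(439,-336,123); taper(); axis()"
```

```text
pos [ 438.2 -337.4  123.3] jaw 62.0 d [ 0.8  1.4 -0.3] tool [-0.002  0.032  0.004] afterturn [-0.002  0.032  0.004] turn 0 F [-0.6  0.6 -0.8] gap 32.4 t 33.5 tilt [-0.051  0.003 -0.999]
z 86 [ 438.5 -323.1   85.5] 44
z 98 [ 436.7 -324.3   98.8] 38
z 110 [ 435.7 -323.7  111.5] 38
z 122 [ 432.  -323.5  120.9] 29
axis low/high [array([ 438.9, -335.9,   91.2]), array([ 436.3, -336.3,  108.9])] n 127 lean [-0.15 -0.02  1.  ]
```

Emit:
carry_out:
  series:
    - [1,0,0.01,0.04,0]
    - [1,0,0,0.03,0]
    - [0.8,0,0,0,0]
    - [0.0,0,0,0,0]
    - [-0.3,0,0,0,0]
    - [-0.3,0,0,0,0]
    - [-0.3,0,0,0,0]
    - [-0.3,0,0,0,0]

```text
time_s: 34.27
tool_pos: [440.0, -336.2, 121.4]
tool_rot: [-0.749, -3.002, 0.015]
wrist_force: [-0.3, -0.9, -0.6]
finger_gap: 58.3
```

Emit:
carry_out:
  series:
    - [-0.3,0,0,-0.05,0]
    - [-0.3,0,0,-0.1,0]
    - [-0.3,0,0,-0.15,0]
    - [-0.3,0,0,-0.15,0]
    - [-0.3,0,0,-0.15,0]
    - [-0.3,0,0,-0.15,0]
    - [-0.3,0,0,-0.1,0]
    - [-0.3,0,0,0,0]

```text
time_s: 34.93
tool_pos: [442.6, -336.6, 169.3]
tool_rot: [-0.75, -3.003, 0.016]
wrist_force: [0.4, -0.4, 0.3]
finger_gap: 59.6
```

```bash
python3 -c "
from h import *
go(444,-144.5,165,-15); orange(); S=snap('side'); print([depthpt(S,u,v).round(0).tolist() for u,v in[(418,108),(416,116)]])
cv2.imwrite('pics/k.png',cv2.resize(S['color'][60:160,350:480],(780,600),interpolation=cv2.INTER_CUBIC))"
```

```text
pos [ 442.6 -336.6  169.3] jaw 62.0 d [  1.4 192.1  -4.3] tool [1.777 3.407 0.089] afterturn [ 3.72  -0.964  0.089] turn 0.428 F [ 0.4 -0.4  0.3] gap 59.6 t 34.93 tilt [-0.048  0.001 -0.999]
orange [410, 112, 12, 16, 138] rect [array([415.5, 119.7]), array([10.2, 14.8]), np.float64(8.1)] med [ 435.9 -322.7  100.8] p5 [ 427. -332.   79.] p95 [ 448. -318.  122.]
[[437.0, -327.0, 138.0], [436.0, -319.0, 117.0]]
```

View pics/k.png

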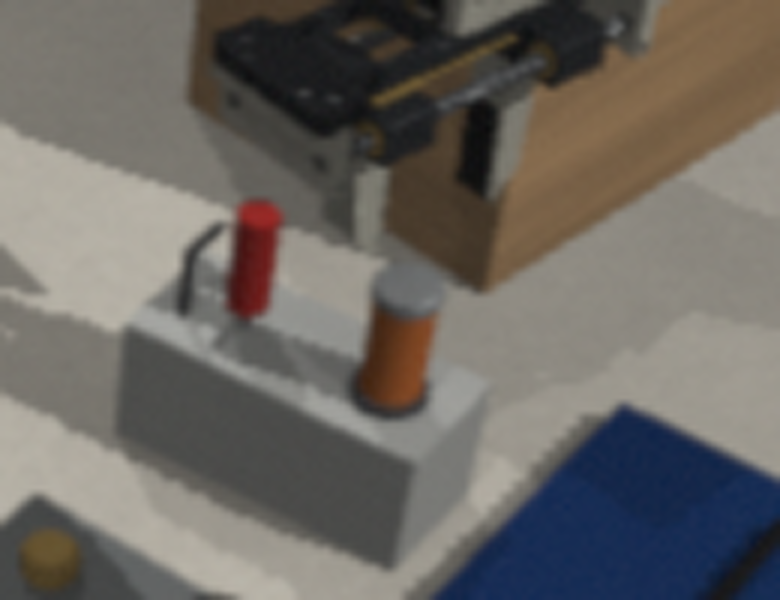

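The image shows the drift standing upright in its stand hole, collar (≈(390,395) in the crop) on the stand top, gripper clear. Now the bolt.

Emit:
carry_out:
  series:
    - [-0.3,0,0,0,0.036]
    - [-0.3,0,0,0,0.036]
    - [-0.3,0,0,0,0.036]
    - [-0.3,0,0,0,0.036]
    - [-0.3,0,0,0,0.036]
    - [-0.3,0,0,0,0.036]
    - [-0.3,0,0,0,0.036]
    - [-0.3,0,0,0,0.036]
    - [-0.3,0.2,0.04,0,0]
    - [-0.3,0.45,0.08,0,0]
    - [-0.3,0.5,0.09,0,0]
    - [-0.3,0.5,0.09,0,0]

```text
time_s: 36.03
tool_pos: [440.5, -253.4, 162.5]
tool_rot: [-2.039, -2.327, 0.049]
wrist_force: [-0.3, 0.1, 0.8]
finger_gap: 59.6
```

Emit:
carry_out:
  series:
    - [-0.3,0.5,0.09,0,0]
    - [-0.3,0.5,0.09,0,0]
    - [-0.3,0.4,0.09,0,0]
    - [-0.3,0.25,0.05,0,0]
    - [-0.3,0.1,0.02,0,0]
    - [-0.3,0,0,0,0]
    - [-0.3,0,0,0,0]

```text
time_s: 36.62
tool_pos: [442.6, -150.2, 161.5]
tool_rot: [-1.999, -2.356, 0.05]
wrist_force: [0.7, -0.3, -0.4]
finger_gap: 59.8
```

```bash
python3 -c "
from h import *
go(445,-144,100,10)"
```

```text
pos [ 442.6 -150.2  161.5] jaw 9.4 d [  2.4   6.2 -61.5] tool [0.091 0.139 1.225] afterturn [0.09  0.14  1.225] turn -0.003 F [ 0.7 -0.3 -0.4] gap 59.8 t 36.62 tilt [-0.06   0.009 -0.998]
```

Emit:
carry_out:
  series:
    - [-0.3,0.08,0.1,0.05,0]
    - [-0.3,0,0.02,0.15,0]
    - [-0.3,0,0,0.2,0]
    - [-0.3,0,0,0.25,0]
    - [-0.3,0,0,0.2,0]
    - [-0.3,0,0,0.15,0]
    - [-0.3,0,0,0.05,0]
    - [-0.3,0,0,0,0]

```text
time_s: 37.28
tool_pos: [443.3, -149.7, 100.8]
tool_rot: [-2.005, -2.346, 0.052]
wrist_force: [-0.6, 0.8, 0.7]
finger_gap: 60.0
```

```bash
python3 -c "
from h import *
go(444,-144,67.5,10)"
```

```text
pos [ 443.3 -149.7  100.8] jaw 9.0 d [  0.7   5.7 -33.3] tool [0.097 0.072 0.664] afterturn [0.096 0.074 0.664] turn -0.006 F [-0.6  0.8  0.7] gap 60.0 t 37.28 tilt [-0.064  0.01  -0.998]
```

Emit:
carry_out:
  series:
    - [-0.3,0.09,0.05,0.03,0]
    - [-0.3,0,0.02,0.1,0]
    - [-0.3,0,0,0.15,0]
    - [-0.3,0,0,0.15,0]
    - [-0.3,0,0,0.12,0]
    - [-0.3,0,0,0.06,0]
    - [-0.3,0,0,0.01,0]
    - [-0.3,0,0,0,0]

```text
time_s: 37.95
tool_pos: [444.8, -143.6, 66.6]
tool_rot: [-2.005, -2.347, 0.052]
wrist_force: [-0.1, -1.0, 0.7]
finger_gap: 59.6
```

```bash
python3 -c "
from h import *
go(444,-144,67.5,10)"
```

```text
pos [ 444.8 -143.6   66.6] jaw 9.0 d [-0.8 -0.4  0.9] tool [-0.005 -0.017 -0.017] afterturn [-0.005 -0.017 -0.017] turn -0.005 F [-0.1 -1.   0.7] gap 59.6 t 37.95 tilt [-0.063  0.009 -0.998]
```

Emit:
carry_out:
  series:
    - [1,0,0,0,0]
    - [1,0,0,0,0]
    - [1,0,0,0,0]
    - [1,0,0,0,0]
    - [1,0,0,-0.1,0]
    - [1,0,0,-0.2,0]
    - [1,0,0,-0.3,0]
    - [1,0,0,-0.35,0]
    - [1,0,0,-0.35,0]
    - [1,0,0,-0.25,0]
    - [1,0,0,-0.15,0]
    - [1,0,0,0,0]
  squeeze: 20

```text
time_s: 38.95
tool_pos: [450.5, -143.8, 159.7]
tool_rot: [-2.004, -2.349, 0.051]
wrist_force: [0.7, -0.4, -1.3]
finger_gap: 31.3
```

Emit:
carry_out:
  series:
    - [1,0.2,0.1,0,0]
    - [1,0.4,0.2,0,0]
    - [1,0.45,0.22,0,0]
    - [1,0.45,0.22,0,0]
    - [1,0.45,0.22,0,0]
    - [1,0.45,0.22,0,0]
    - [1,0.45,0.22,0,0]
    - [1,0.45,0.22,0,0]
    - [1,0.3,0.15,0,0]
    - [1,0.15,0.07,0,0]
    - [1,0,0,0,0]
    - [1,0,0,0,0]

```text
time_s: 39.95
tool_pos: [508.3, 71.6, 150.3]
tool_rot: [-1.998, -2.339, 0.059]
wrist_force: [-0.2, -1.1, -1.8]
finger_gap: 31.4
```

```bash
cat >> h.py <<'E'
def holepx():
    S=snap('side')
    x0,y0,x1,y1=306,210,332,234; I=S['color'][y0:y1,x0:x1].astype(int).sum(2); m=(I<400).astype(np.uint8)
    n,l,st,c=cv2.connectedComponentsWithStats(m)
    for k in range(1,n):
        if st[k,4]>10: print('dark blob',st[k].tolist(),c[k]+[x0,y0],onplane(S,*(c[k]+[x0,y0]),63).round(1))
E
python3 -c "
from h import *
go(517,84.5,125,10); holepx()"
```

```text
pos [508.3  71.6 150.3] jaw 9.0 d [  8.7  12.9 -25.3] tool [0.215 0.249 0.495] afterturn [0.211 0.252 0.495] turn -0.005 F [-0.2 -1.1 -1.8] gap 31.4 t 39.95 tilt [-0.074  0.013 -0.997]
dark blob [0, 0, 8, 5, 19] [308.89473684 212.42105263] [549.1  67.4  63. ]
dark blob [15, 0, 11, 7, 54] [326.87037037 212.14814815] [511.9  46.4  63. ]
dark blob [9, 11, 7, 5, 29] [318.13793103 223.20689655] [514.3  85.   63. ]
dark blob [21, 17, 5, 7, 21] [329.71428571 230.85714286] [480.1  91.6  63. ]
```

Emit:
carry_out:
  series:
    - [1,0.1,0.12,0,0]
    - [1,0.1,0.12,0.03,0]
    - [1,0,0.04,0.08,0]
    - [1,0,0.01,0.12,0]
    - [1,0,0,0.08,0]
    - [1,0,0,0.02,0]
    - [1,0,0,0,0]
    - [1,0,0,0,0]

```text
time_s: 40.67
tool_pos: [520.2, 77.8, 129.7]
tool_rot: [-2.01, -2.329, 0.066]
wrist_force: [-0.2, -0.9, -1.1]
finger_gap: 31.3
```

```bash
cat >> h.py <<'E'
def shank():
    S=snap('side'); s=robot.read_state(); p=s['tool_pos']; C=-np.array(S['R']).T@np.array(S['t'])
    u0,v0=proj(S,[p-[0,0,30]])[0].astype(int)
    P=np.array([depthpt(S,u,v) for v in range(v0-30,v0+30) for u in range(u0-25,u0+25) if S['range_z'][v,u]>0])
    q=P[(np.hypot(*(P[:,:2]-p[:2]).T)<22)&(P[:,2]>66)]; d=p[:2]-C[:2]; d/=np.linalg.norm(d)
    for a in range(66,int(p[2])+10,8):
        w=q[(q[:,2]>=a)&(q[:,2]<a+8)]
        if len(w)>2: m=np.median(w,0); print('z',m[2].round(0),'axis if shank',(m[:2]+6*d).round(1),len(w))
E
python3 -c "
from h import *
go(519,84,123,10); shank()"
```

```text
pos [520.2  77.8 129.7] jaw 8.4 d [-1.2  6.2 -6.7] tool [0.124 0.005 0.136] afterturn [0.124 0.009 0.136] turn -0.009 F [-0.2 -0.9 -1.1] gap 31.3 t 40.67 tilt [-0.077  0.01  -0.997]
z 67.0 axis if shank [521.9  74.4] 27
z 79.0 axis if shank [517.7  74.9] 10
z 85.0 axis if shank [518.2  75.5] 14
z 94.0 axis if shank [518.9  75.8] 13
z 102.0 axis if shank [519.5  75.7] 15
z 109.0 axis if shank [518.2  77.4] 3
z 122.0 axis if shank [526.   86.1] 3
z 126.0 axis if shank [518.3  84.5] 30
z 133.0 axis if shank [520.   83.1] 36
z 143.0 axis if shank [523.1  83.1] 45
```

Emit:
carry_out:
  series:
    - [1,0.08,-0.005,0,0]
    - [1,0.08,-0.005,0,0]
    - [1,0,0,0,0]
    - [1,0,0,0.04,0]
    - [1,0,0,0.06,0]
    - [1,0,0,0.06,0]
    - [1,0,0,0.04,0]
    - [1,0,0,0,0]

```text
time_s: 41.38
tool_pos: [517.8, 86.8, 119.9]
tool_rot: [-2.01, -2.33, 0.065]
wrist_force: [-0.2, -0.3, -0.6]
finger_gap: 31.2
```

```bash
python3 -c "
from h import *
go(519,84,100,10); shank()"
```

```text
pos [517.8  86.8 119.9] jaw 8.5 d [  1.2  -2.8 -19.9] tool [-0.068  0.044  0.394] afterturn [-0.069  0.042  0.394] turn -0.008 F [-0.2 -0.3 -0.6] gap 31.2 t 41.38 tilt [-0.075  0.01  -0.997]
z 67.0 axis if shank [520.9  85.8] 38
z 78.0 axis if shank [514.2  83.6] 13
z 86.0 axis if shank [516.9  84.5] 13
z 94.0 axis if shank [516.5  85.6] 11
z 113.0 axis if shank [518.8  94.9] 11
z 118.0 axis if shank [515.6  93.9] 30
z 126.0 axis if shank [516.3  93. ] 34
```

Emit:
carry_out:
  series:
    - [1,0,0.01,0.05,0]
    - [1,0,0.004,0.06,0]
    - [1,0,0.004,0.07,0]
    - [1,0,0.004,0.07,0]
    - [1,0,0.004,0.05,0]
    - [1,0,0,0,0]

```text
time_s: 41.93
tool_pos: [518.2, 86.9, 103.2]
tool_rot: [-2.011, -2.33, 0.065]
wrist_force: [0.3, 0.2, -1.8]
finger_gap: 31.2
```

```bash
python3 -c "
from h import *
go(517.3,85.5,75,10)"
```

```text
pos [518.2  86.9 103.2] jaw 8.4 d [ -0.9  -1.4 -28.2] tool [-0.036  0.02   0.563] afterturn [-0.036  0.019  0.563] turn -0.009 F [ 0.3  0.2 -1.8] gap 31.2 t 41.93 tilt [-0.075  0.01  -0.997]
```

Emit:
carry_out:
  series:
    - [1,-0.01,0.002,0.06,0]
    - [1,-0.01,0.002,0.07,0]
    - [1,0,0.002,0.08,0]
    - [1,0,0.002,0.08,0]
    - [1,0,0.002,0.08,0]
    - [1,0,0.002,0.06,0]
    - [1,0,0,0.04,0]
    - [1,0,0,0,0]

```text
time_s: 42.6
tool_pos: [516.7, 86.0, 76.7]
tool_rot: [-2.011, -2.329, 0.065]
wrist_force: [-0.7, -0.7, -1.2]
finger_gap: 31.4
```

```bash
python3 -c "
from h import *
go(517.3,85.5,72,10)"
```

```text
pos [516.7  86.   76.7] jaw 8.4 d [ 0.6 -0.5 -4.7] tool [-0.014  0.016  0.093] afterturn [-0.015  0.016  0.093] turn -0.009 F [-0.7 -0.7 -1.2] gap 31.4 t 42.6 tilt [-0.076  0.01  -0.997]
```

Emit:
carry_out:
  series:
    - [1,0,0.005,0.05,0]
    - [1,0,0.005,0.04,0]
    - [1,0,0,0,0]
    - [0.0,0,0,0,0]
    - [-0.3,0,0,0,0]
    - [-0.3,0,0,0,0]
    - [-0.3,0,0,0,0]
    - [-0.3,0,0,0,0]
    - [-0.3,0,0,0,0]
    - [-0.3,0,0,-0.05,0]
    - [-0.3,0,0,-0.1,0]
    - [-0.3,0,0,0,0]

```text
time_s: 43.6
tool_pos: [518.9, 86.7, 82.2]
tool_rot: [-2.012, -2.331, 0.064]
wrist_force: [-0.3, 0.4, 0.1]
finger_gap: 59.9
```

```bash
cat >> h.py <<'E'
def bolt():
    S=snap('side'); P=[]
    for v in range(185,235):
        for u in range(290,345):
            if S['range_z'][v,u]>0 and S['color'][v,u].astype(int).sum()<130:
                p=depthpt(S,u,v)
                if np.hypot(p[0]-515,p[1]-84)<28: P.append(p)
    P=np.array(P); print('bolt pts',len(P)); 
    if len(P): print(np.median(P,0).round(1),'z2/50/98',np.percentile(P[:,2],[2,50,98]).round(1))
    return S
E
python3 -c "
from h import *
go(517.3,85.5,150,10); bolt()"
```

```text
pos [518.9  86.7  82.2] jaw 8.4 d [-1.6 -1.2 67.8] tool [ 0.006 -0.132 -1.349] afterturn [ 0.01  -0.131 -1.349] turn -0.009 F [-0.3  0.4  0.1] gap 59.9 t 43.6 tilt [-0.074  0.009 -0.997]
bolt pts 206
[513.4  94.1  93. ] z2/50/98 [ 69.   93.  188.9]
```

Emit:
carry_out:
  series:
    - [-0.3,0,-0.01,-0.1,0]
    - [-0.3,0,-0.01,-0.15,0]
    - [-0.3,0,0,-0.2,0]
    - [-0.3,0,0,-0.3,0]
    - [-0.3,0,0,-0.3,0]
    - [-0.3,0,0,-0.3,0]
    - [-0.3,-0.2,0,-0.2,0]
    - [-0.3,-0.4,0,0,0]
    - [-0.3,-0.4,0,0,0]
    - [-0.3,-0.3,0,0,0]
    - [-0.3,-0.1,0,0,0]
    - [-0.3,0,0,0,0]

```text
time_s: 44.65
tool_pos: [536.3, 16.8, 172.2]
tool_rot: [-2.01, -2.341, 0.056]
wrist_force: [-0.4, -0.2, -0.3]
finger_gap: 59.6
```

```bash
python3 -c "
from h import *
go(517.3,0,170,10); S=bolt(); orange(); T=snap('top')
for s,b in((S,(295,195,340,240)),(T,(265,195,305,235))):
    I=s['color'][b[1]:b[3],b[0]:b[2]].astype(int).sum(2); m=(I<130).astype(np.uint8); n,l,st,c=cv2.connectedComponentsWithStats(m)
    for k in range(1,n):
        if st[k,4]>25: p=c[k]+[b[0],b[1]]; print(st[k].tolist(),p.round(1),onplane(s,*p,86).round(1),depthpt(s,*p).round(1))
"
```

```text
pos [536.3  16.8 172.2] jaw 8.7 d [-19.  -16.8  -2.2] tool [-0.276 -0.423  0.066] afterturn [-0.266 -0.429  0.066] turn -0.007 F [-0.4 -0.2 -0.3] gap 59.6 t 44.65 tilt [-0.066  0.009 -0.998]
bolt pts 180
[513.6  92.8  92.2] z2/50/98 [69.  92.2 96.9]
orange [410, 112, 12, 16, 137] rect [array([415.4, 119.7]), array([10.2, 14.8]), np.float64(7.1)] med [ 435.5 -322.7  100.5] p5 [ 427. -331.   78.] p95 [ 448. -319.  124.]
[16, 16, 13, 16, 180] [316.9 218.7] [514.4  90.   86. ] [511.9  94.4  92.6]
[30, 29, 12, 16, 46] [331.2 231.8] [468.2 107.2  86. ] [479.9  84.6  50.8]
[35, 32, 10, 13, 64] [335.9 234.8] [455.1 109.4  86. ] [472.1  74.9  31.9]
[33, 10, 7, 21, 88] [300.9 214.9] [513.5  43.5  86. ] [482.3  38.1 266.7]
[12, 14, 12, 13, 128] [282.8 214.9] [515.7  84.7  86. ] [514.   84.   95.7]
```

```bash
python3 -c "
from h import *
go(514.8,84.5,110,8.7)
for n,b,pl in(('top',(275,207,292,224),(272,226)),('side',(308,209,326,228),(300,232))):
    Q=[];L=[]
    for _ in range(2):
        s=snap(n)
        for v in range(b[1],b[3]):
            for u in range(b[0],b[2]):
                p=depthpt(s,u,v)
                if s['color'][v,u].astype(int).sum()<150 and np.hypot(p[0]-514.8,p[1]-84.5)<13: Q.append(p)
        L+=[depthpt(s,pl[0]+i,pl[1]+j)[2] for i in range(-4,5) for j in range(-3,4)]
    Q=np.array(Q); Q=Q[Q[:,2]>85]; c=np.linalg.lstsq(np.c_[Q[:,:2]-Q[:,:2].mean(0),np.ones(len(Q))],Q[:,2],rcond=None)[0]
    print(n,'head z med',np.median(Q[:,2]).round(2),'std',Q[:,2].std().round(1),'slope',c[:2].round(3),len(Q),'plate z',np.median(L).round(2))
"
```

```text
pos [535.7  19.1 171.8] jaw 8.9 d [-20.9  65.4 -61.8] tool [ 1.331 -0.131  1.274] afterturn [ 1.331 -0.136  1.274] turn 0.001 F [ 0.1  0.4 -0.6] gap 59.6 t 44.8 tilt [-0.067  0.01  -0.998]
top head z med 94.32 std 1.9 slope [0.006 0.008] 205 plate z 64.36
side head z med 94.47 std 1.9 slope [ 0.063 -0.02 ] 160 plate z 64.61
```

Head top stands 29.9 mm above the plate (30 expected) with no slope in the top view, so the bolt is seated flat. Hand in.

```bash
python3 -c "
from station import robot
print(robot.hand_in())"
```

```text
the job is handed in; nothing more can be done
None
```

The job is done and handed in at about 45 s of the 61 s allowed, with one mishap on the way: I dropped the drift once and had to recover it.

- **Alignment:** I pushed the drift down through both holes until its collar met the plate. The wrist force peaked at about 41 N upward at that point. Pulled out afterwards, the plate hole measured (514.3, 85.0), against about (515, 84.5) for the slab hole.
- **The mishap:** On the first return the drift came away with the opened gripper and fell on the bench beside the rack. I never found out why it stuck. I picked it up by the collar, put it down on clear bench, regripped it by the cap so that it hung upright, and stood it back in the tool stand before I touched the bolt. It may have touched the rack when it fell. I did not re-measure the other bench items afterwards.
- **Bolt:** I lowered the black-headed bolt through both holes and released it about 2–3 mm above seating.

Last checks:
- **Bolt head:** its top is 29.9 mm above the plate in both cameras, where 30 mm is right. The top view shows no slope. The side view fit showed a slope of 0.06, which I put down to points on the side of the head.
- **Drift:** its handle stays at the stand hole, spanning z of about 78–124 mm, so the collar is resting on the stand.
- **Arm and microscope:** the gripper is clear of everything at a height of 170 mm and reads almost no force. I saw no contact force near the microscope.
- **Hand tilt:** the hand crept to about 4° off vertical over the run, and I could not correct it with the moves available.

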